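# Check the primer on carved brackets and hang them up to dry

## Task

Zero the film gauge by pressing its sprung foot lightly on the bright pad of the zero block, then, gauge upright and never pressing hard, hold the foot lightly for about a second on the bare disc on top of each arched bracket standing on the bench, from the tallest to the shortest, and check the zero on the pad once more. Lay the gauge back on its rest as you found it. Then hang every bracket astride the bar of the drying rail, crown on the bar, and leave them hanging still, with everything else on the bench left alone.

Things in the scene. Friction and masses are not known exactly. Their poses are not given: they have to be found in the camera images.
- gauge: black hand-held film-thickness gauge, a box 120 long (own x), 38 wide (own y), 32 high, 0.27 kg, with a downward probe under its front (+x) end. Origin: centre of the box's underside; z up. It starts lying level on its rest; take it from above across its 38 mm width, near its middle
- gauge_tip (a point): rounded steel end (12 mm dia) of the gauge's probe foot, at rest 45 mm ahead (+x) of the gauge's origin and 50 mm below its underside
- foot (a joint): how far the sprung probe foot is pushed up into the gauge, 0 (free) to 0.008 m (bottomed). Starts to give at 0.7 N and rises by 0.35 N per mm; a push of 3 to 5 mm is a proper light touch
- rest: grey fixed rest for the gauge: a base plate 130 x 70 x 10 mm with a pedestal 28 mm wide (y) and 70 mm long whose flat top is 85 mm high and spans x -53 to +17 mm of the rest's own frame. Origin: on the bench, below the point where the middle of the gauge's underside lies; x is the way the gauge points, its probe hanging free ahead of the pedestal
- zero: fixed dark steel zero block 64 x 56 mm, 50 mm high, with a bright round pad of 32 mm dia in the middle of its top. Origin: centre of its underside
- zero_pad (a point): middle of the bright pad on the zero block, at its top surface, 50 mm above the bench
- rail: fixed drying rail: a horizontal square steel bar 18 mm wide and 20 mm high, 360 mm long along its own y, its top 135 mm above the bench, carried at its ends (y +-169 mm) by wooden posts 22 mm thick, no higher than the bar, on low feet. The free bar lies between y -160 and +160 mm. Origin: on the bench below the middle of the bar
- bracket1: white carved arch bracket, 1 of 4 (1 the tallest), may be absent: span 120 mm (own x), 136 high, 0.33-0.61 kg, on two 20 mm legs with heavy steel feet 80 deep (y), 14 high. Crown on top 36 thick (y), 32 high, flat faces: grip from above at mid-span across y. Open below, 80 wide, narrowing steeply (V) to a 24 mm flat seat under the crown. Origin: centre of underside, z up. Hangs either way round
- bracket1_mark (a point): test point of that bracket: bare-wood disc of 20 mm dia on the flat top of the crown, 30 mm from the middle along +x, 136 mm above the feet
- bracket1_arch (a point): middle of the underside of that bracket's crown, 104 mm above the feet and 32 mm below the top: the place that rests on the bar
- bracket2: white carved arch bracket, 2 of 4 (1 the tallest), may be absent: span 112 mm (own x), 122 high, 0.33-0.61 kg, on two 20 mm legs with heavy steel feet 80 deep (y), 14 high. Crown on top 36 thick (y), 32 high, flat faces: grip from above at mid-span across y. Open below, 72 wide, narrowing steeply (V) to a 24 mm flat seat under the crown. Origin: centre of underside, z up. Hangs either way round
- bracket2_mark (a point): test point of that bracket: bare-wood disc of 20 mm dia on the flat top of the crown, 30 mm from the middle along +x, 122 mm above the feet
- bracket2_arch (a point): middle of the underside of that bracket's crown, 90 mm above the feet and 32 mm below the top: the place that rests on the bar
- bracket3: white carved arch bracket, 3 of 4 (1 the tallest), may be absent: span 104 mm (own x), 108 high, 0.33-0.61 kg, on two 20 mm legs with heavy steel feet 80 deep (y), 14 high. Crown on top 36 thick (y), 32 high, flat faces: grip from above at mid-span across y. Open below, 64 wide, narrowing steeply (V) to a 24 mm flat seat under the crown. Origin: centre of underside, z up. Hangs either way round
- bracket3_mark (a point): test point of that bracket: bare-wood disc of 20 mm dia on the flat top of the crown, 30 mm from the middle along +x, 108 mm above the feet
- bracket3_arch (a point): middle of the underside of that bracket's crown, 76 mm above the feet and 32 mm below the top: the place that rests on the bar
- bracket4: white carved arch bracket, 4 of 4 (1 the tallest), may be absent: span 96 mm (own x), 94 high, 0.33-0.61 kg, on two 20 mm legs with heavy steel feet 80 deep (y), 14 high. Crown on top 36 thick (y), 32 high, flat faces: grip from above at mid-span across y. Open below, 56 wide, narrowing steeply (V) to a 24 mm flat seat under the crown. Origin: centre of underside, z up. Hangs either way round
- bracket4_mark (a point): test point of that bracket: bare-wood disc of 20 mm dia on the flat top of the crown, 30 mm from the middle along +x, 94 mm above the feet
- bracket4_arch (a point): middle of the underside of that bracket's crown, 62 mm above the feet and 32 mm below the top: the place that rests on the bar
- tape: roll of tape lying flat, 96 mm dia, 24 mm high; a bystander, leave it alone
- sanding_block: cork sanding block 70 x 45 x 35 mm; a bystander, leave it alone
- wax_tin: small round metal tin, 40 mm dia, 28 mm high, among the brackets; a bystander, leave it alone
Not all that is in view belongs to the job. Several things have the shape of the gauge; the one meant has the colours described above.

How it is judged:
On the way, in this order (a step that is already met when the one before it is completed fails the run):
1. the gauge's foot is pressed on the zero pad (distance between gauge_tip and zero_pad below 0.014 m and contact force between gauge and zero above 0.8 N and angle between gauge's own z axis and vertical below 0.3 rad), for 0.3 s.
2. the foot is held on the mark of bracket 1, standing on the bench (distance between gauge_tip and bracket1_mark below 0.009 m and contact force between gauge and bracket1 above 0.8 N and angle between the z axis of gauge and the z axis of bracket1, either way round below 0.3 rad and height (world z) of bracket1 below 0.02 m), for 0.4 s.
3. the foot is held on the mark of bracket 2, standing on the bench (distance between gauge_tip and bracket2_mark below 0.009 m and contact force between gauge and bracket2 above 0.8 N and angle between the z axis of gauge and the z axis of bracket2, either way round below 0.3 rad and height (world z) of bracket2 below 0.02 m), for 0.4 s.
4. the foot is held on the mark of bracket 3, standing on the bench (distance between gauge_tip and bracket3_mark below 0.009 m and contact force between gauge and bracket3 above 0.8 N and angle between the z axis of gauge and the z axis of bracket3, either way round below 0.3 rad and height (world z) of bracket3 below 0.02 m), for 0.4 s.
5. the foot is held on the mark of bracket 4, standing on the bench (distance between gauge_tip and bracket4_mark below 0.009 m and contact force between gauge and bracket4 above 0.8 N and angle between the z axis of gauge and the z axis of bracket4, either way round below 0.3 rad and height (world z) of bracket4 below 0.02 m), for 0.4 s.
6. the zero is checked again: the foot is pressed on the zero pad (all of step 1), for 0.3 s.
7. the gauge lies released on its rest (x of gauge in the frame of rest between -0.022 and 0.022 m and y of gauge in the frame of rest between -0.012 and 0.012 m and z of gauge in the frame of rest between 0.079 and 0.091 m and angle between gauge's own z axis and vertical below 0.1 rad and angle between the x axis of gauge and the x axis of rest, either way round below 0.3 rad and contact force between the fingers and gauge below 0.1 N and linear speed of gauge below 0.02 m/s), for 0.3 s.
At the end, for the whole second after the job is handed in: All brackets hang still astride the bar: crown underside within 12 mm of the bar's top, 22 mm across, 155 mm along from its middle; lean under 0.3, thickness along the bar to 0.5 rad. Gauge released, level on its rest within 22 mm along, 12 across, 0.3 rad (all of step 7 and x of bracket1_arch in the frame of rail between -0.022 and 0.022 m and z of bracket1_arch in the frame of rail between 0.123 and 0.147 m and y of bracket1_arch in the frame of rail between -0.155 and 0.155 m and angle between each of bracket1, bracket2, bracket3, bracket4's own z axis and vertical below 0.3 rad and angle between the y axis of each of bracket1, bracket2, bracket3, bracket4 and the y axis of rail, either way round below 0.5 rad and linear speed of each of bracket1, bracket2, bracket3, bracket4 below 0.05 m/s and contact force between each of bracket1, bracket2, bracket3, bracket4 and rail above 0.5 N and x of bracket2_arch in the frame of rail between -0.022 and 0.022 m and z of bracket2_arch in the frame of rail between 0.123 and 0.147 m and y of bracket2_arch in the frame of rail between -0.155 and 0.155 m and x of bracket3_arch in the frame of rail between -0.022 and 0.022 m and z of bracket3_arch in the frame of rail between 0.123 and 0.147 m and y of bracket3_arch in the frame of rail between -0.155 and 0.155 m and x of bracket4_arch in the frame of rail between -0.022 and 0.022 m and z of bracket4_arch in the frame of rail between 0.123 and 0.147 m and y of bracket4_arch in the frame of rail between -0.155 and 0.155 m); the robot touches nothing.
It fails at once if the gauge is pressed on a bracket or the zero block harder than 12 N (contact force between gauge and bracket1 above 12 N or contact force between gauge and bracket2 above 12 N or contact force between gauge and bracket3 above 12 N or contact force between gauge and bracket4 above 12 N or contact force between gauge and zero above 12 N).
It fails at once if a bystander (tape, sanding block, tin) is shoved more than 5 cm (distance of any of tape, sanding_block, wax_tin from where it was at the start of the episode above 0.05 m).
Of bracket1, bracket2, bracket3, bracket4 only 2 to 3 are there at a start; the rules pass over those that are not, and their reading is None.
At some moment in a run one of bracket1, bracket2, bracket3, bracket4 may be knocked a few centimetres aside while the robot is not near it.
It also fails if it takes over 210 s, if anything falls off the work surface, if the arm or the gripper's body presses on something with over 40 N, if the wrist force passes 120 N, or if a joint passes its speed limit or range.

## Robot

A 6-joint arm with a two-finger parallel gripper is mounted at the origin on the work surface. World frame = base frame: x ahead of the robot, y to its left, z up, the work surface at z = 0. Lengths are in m, angles in rad, forces in N, time in s.
With the tool pointing down it reaches from about 0.4 to 0.825 m from the base axis. Payload 7 kg.
Tool frame: the origin (TCP) lies at the very end of the fingers, on their centre line; the grasp point (between the pads) lies 19 mm behind it; z points along the fingers, y is the line along which they close (so a half turn about z gives the same grasp; the last joint's range is limited). The gripper opens to 88 mm and grips with 3 to 60 N. Pads are 19 mm wide; open, the fingers measure 130 mm over their backs; the gripper's body (78 mm by 193 mm) begins 47 mm behind the grasp point.
Start: joints at [-0.92, 0.359, 0.012, 0, -1.224, -0.288], TCP at [0.24, -0.631, 0.227] pointing down, gripper open.
Joint ranges: [-3.07, 3.07], [-1.43, 2.12], [-1.02, 1.25], [-3.03, 1.67], [-3.05, -0], [-3.03, 3.03]. Speed limits (rad/s): [2.39, 2.39, 3.01, 3.14, 3.14, 3.14].

## Interface

Orientations are given as a rotation vector (axis times angle).
In Python, from workcell import arm gives the robot as it stands.
- The arm moves only by the tool drive_tool, never from a script. Its argument "plan" is a list of rows, each a list of 5 numbers: the opening, from 0 (shut) to 1 (fully open), then the shift along the tool's x, y, z in cm, then the turn about the tool's z in degrees. A call has 1 to 8 rows; each row shifts and turns the commanded pose from where the row before left it, along the tool's axes as they then stand; what a row does not reach is not made up. A row lasts 1/10 s, in which the tool goes at most 50 mm and 8.59 degrees, less where a joint would pass 70% of its speed; a pose out of reach is approached as far as the arm can. A call is refused whole if a number of a shift passes 5 or a number of a turn 8.59, either way. A call with a gripper value outside its range is refused whole. The fingers move at their own pace and stop on an object; the grip force is fixed at half the most. Time passes only in rows, so rows that do not move let the fingers close. It gives the time, the measured TCP pose, the force, the opening and the grip force at its end, in the units of the state.
- arm.state(): the state, without advancing time (a new reading comes with each control period).
- arm.grab_frame(name): name is "side" or "top" or "wrist"; returns a dict with "color" (384x512x3 uint8, blue, green, red), "K" (3x3 intrinsics, pixels), "world_to_cam" (4x4, takes a point from world to camera coordinates). Camera axes: x right, y down, z forward; pixel columns grow to the right and rows downward; lengths in m; the calibration is good to about 2 mm. A picture is of the moment at which its call begins. There is no depth.
- arm.sign_off(): hands the job in; it is judged then, once.
Trained networks look in the newest picture that a camera, given by its name, has taken for a name from the list of things; names that differ only in an ending like _2 or _b are one class to them, and where a whole thing is asked for, a point or a joint stands for the part that bears it (a point fixed in the world has none). Each returns a list of dicts, best first, with "confidence" (0 to 1); they miss things now and then, are a little off and sometimes report something else, mostly with a low value. They report only what shows in the picture. A call takes as long as a camera call. They do not tell look-alikes from the thing itself.
- arm.masks_of(target, camera): "region" (384x512 bool, what is visible of it) and "extent" ([centre column, centre row, width, height] in pixels, round what is visible of it).
The state is a dict: "time": time; "joint_pos": joint angles; "dq": joint speeds; "effort": joint torques, N m; "tcp_pos": TCP position; "ee_rot": TCP orientation; "force": force on the tool from outside, world axes, zero at the start; "ft_torque": the same for the moment, N m; "grip_width": opening from 0.0 (shut) to 1.0 (fully open); "grip_force": force on a finger pad.
Only numpy, scipy, OpenCV 4.12 (cv2) and the standard library are available. Lean on these libraries where they do the work, as an engineer would, in place of code of your own. Each camera call takes 0.05 s, during which the arm holds its last target. There are 200 camera calls.

## Working session

There is one attempt and no reset: what is moved stays moved. The work goes in short steps, Python scripts to look and compute and a tool call to move; the robot and the scene stay as the last step left them, time stands still between calls to the robot, and variables do not carry over. Pictures are saved under pics/ and viewed, at most 15 in all, crops included, and the job is handed in when it is done.

Besides the shell and the picture viewer there is one more tool, called after ">>>" as a command line: name --pt "numbers of a row" for each row, then --argument value for the rest. drive_tool: Moves the arm, as the interface text tells. Its arguments: {"type":"object","properties":{"plan":{"type":"array","items":{"type":"array","items":{"type":"number"}}}},"required":["plan"]}

```bash
ls; mkdir -p pics; python3 - <<'E'
from workcell import arm
import cv2,numpy as np
s=arm.state();print(s)
for n in("top","side"):
    f=arm.grab_frame(n);cv2.imwrite(f"pics/{n}0.png",f["color"]);print(n,f["K"].tolist(),np.round(f["world_to_cam"],4).tolist())
    for t in["gauge","rest","zero","rail","bracket1","bracket2","bracket3","bracket4","bracket1_mark","wax_tin"]:
        print(t,[(round(m["confidence"],2),np.round(m["extent"]).tolist()) for m in arm.masks_of(t,n)][:5])
E
```

```text
pics
{'time': 0.0, 'joint_pos': array([-9.19906183e-01,  3.59405719e-01,  1.11042445e-02, -3.42708092e-04,
       -1.22409386e+00, -2.88098229e-01]), 'dq': array([ 6.41155722e-05,  1.32372064e-04, -8.82345898e-04, -5.58815502e-04,
       -6.25319077e-05,  2.99343207e-04]), 'effort': array([ 3.57929571e-05, -5.82723141e+01,  2.93050486e+01,  6.99697629e+00,
        6.91996000e-03, -1.69544633e-04]), 'tcp_pos': array([ 0.23936131, -0.63063882,  0.22563159]), 'ee_rot': array([ 5.66492978e-01, -3.08965114e+00, -2.46859367e-03]), 'force': array([-0.49680747, -0.16020814, -0.2843269 ]), 'ft_torque': array([-0.06464927, -0.01470467, -0.03544446]), 'grip_force': 0.0, 'grip_width': 1.0040534324929375}
top [[393.42495803094164, 0.0, 250.80829609001879], [0.0, 393.42495803094164, 189.52626902750785], [0.0, 0.0, 1.0]] [[-0.0271, -0.9995, 0.0179, 0.0249], [-0.9914, 0.0245, -0.1285, 0.4149], [0.128, -0.0213, -0.9915, 1.0838], [0.0, 0.0, 0.0, 1.0]]
gauge [(0.92, [270.0, 177.0, 21.0, 49.0]), (0.75, [206.0, 190.0, 28.0, 43.0])]
rest [(0.8, [266.0, 184.0, 35.0, 45.0])]
zero [(0.75, [239.0, 107.0, 22.0
[... 942 characters left out ...]
0, 36.0])]
zero [(0.86, [346.0, 208.0, 25.0, 24.0])]
rail [(0.93, [350.0, 288.0, 125.0, 192.0]), (0.19, [294.0, 148.0, 34.0, 35.0])]
bracket1 [(0.69, [296.0, 150.0, 35.0, 38.0]), (0.57, [316.0, 172.0, 50.0, 62.0]), (0.55, [220.0, 175.0, 26.0, 21.0])]
bracket2 [(0.69, [296.0, 150.0, 35.0, 38.0]), (0.57, [316.0, 172.0, 50.0, 62.0]), (0.55, [220.0, 175.0, 26.0, 21.0])]
bracket3 [(0.69, [296.0, 150.0, 35.0, 38.0]), (0.57, [316.0, 172.0, 50.0, 62.0]), (0.55, [220.0, 175.0, 26.0, 21.0])]
bracket4 [(0.69, [296.0, 150.0, 35.0, 38.0]), (0.57, [316.0, 172.0, 50.0, 62.0]), (0.55, [220.0, 175.0, 26.0, 21.0])]
bracket1_mark [(0.71, [316.0, 172.0, 44.0, 59.0])]
wax_tin [(0.53, [278.0, 175.0, 16.0, 14.0])]
```

```bash
python3 - <<'E'
import cv2
t=cv2.imread("pics/top0.png");cv2.imwrite("pics/top0z.png",cv2.resize(t[60:260,60:420],(800,444),interpolation=cv2.INTER_CUBIC))
E
```

```text
(no output)
```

View pics/top0z.png

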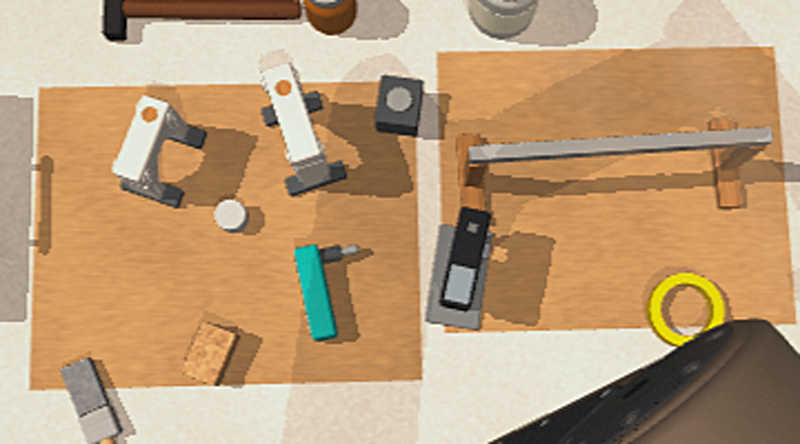

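View pics/side0.png

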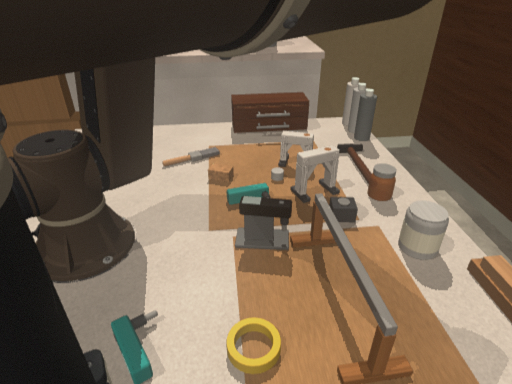

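The top view shows two brackets (crowns at full-image px ~(194,118) and ~(124,118)), each with an orange disc. The black gauge is on its rest at ~(270,177), the zero pad at ~(239,104) and the rail to the right. The teal tools are look-alikes.

```bash
cat > h.py <<'E'
from workcell import arm
import cv2,numpy as np
from scipy.spatial.transform import Rotation as Ro
def ray(f,u,v):
    T=np.array(f["world_to_cam"]);R,t=T[:3,:3],T[:3,3]
    d=R.T@np.linalg.inv(f["K"])@np.array([u,v,1.]);return -R.T@t,d
def onz(f,u,v,z):
    c,d=ray(f,u,v);return c+d*(z-c[2])/d[2]
def proj(f,p):
    T=np.array(f["world_to_cam"]);q=np.array(f["K"])@(T[:3,:3]@np.array(p)+T[:3,3]);return q[:2]/q[2]
def tri(fa,a,fb,b):
    c1,d1=ray(fa,*a);c2,d2=ray(fb,*b);d1/=np.linalg.norm(d1);d2/=np.linalg.norm(d2)
    s=np.linalg.lstsq(np.c_[d1,-d2],c2-c1,rcond=None)[0];p,q=c1+s[0]*d1,c2+s[1]*d2
    return (p+q)/2,np.linalg.norm(p-q)
def blobs(m,amin=8):
    n,l,s,c=cv2.connectedComponentsWithStats(m.astype(np.uint8))
    return [(np.round(c[i],1),int(s[i,4]),l==i) for i in range(1,n) if s[i,4]>=amin]
def rect(m):
    return cv2.minAreaRect(cv2.findNonZero(m.astype(np.uint8)))
E
python3 - <<'E'
from h import *
F={n:arm.grab_frame(n) for n in("top","side")}
t=F["top"]["color"];hsv=cv2.cvtColor(t,cv2.COLOR_BGR2HSV);
print("cam",ray(F["top"],0,0)[0],ray(F["side"],0,0)[0])
for n in F:
    ms=arm.masks_of("bracket1",n);hs=cv2.cvtColor(F[n]["color"],cv2.COLOR_BGR2HSV)
    for m in ms[:3]:
        if m["confidence"]<.5: continue
        r=cv2.morphologyEx(m["region"].astype(np.uint8),cv2.MORPH_CLOSE,np.ones((7,7)))>0
        o=r&(hs[...,1]>110)&(hs[...,2]>120)
        print(n,m["extent"],"orange",[(b[0].tolist(),b[1]) for b in blobs(o,4)])
        w=r&(hs[...,1]<60)&(hs[...,2]>185)
        for b in blobs(w,30):
            bx=cv2.boxPoints(rect(b[2]));print("  white",b[0],b[1],np.round(rect(b[2])[1],1),np.round(bx,1).tolist())
f=F["top"]
for nm,z in(("gauge",.117),("zero",.05)):
    m=arm.masks_of(nm,"top")[0]["region"]
    if nm=="gauge":m=m
    r=rect(m);print(nm,r,[np.round(onz(f,*p,z),3).tolist() for p in cv2.boxPoints(r)],onz(f,*r[0],z))
    if nm=="zero":
        for b in blobs(m&(hsv[...,2]>110)): print("pad",b[:2],onz(f,*b[0],.05))
m=arm.masks_of("rail","top")[0]["region"]&(hsv[...,1]<50)
r=rect(m);print("rail",r,[np.round(onz(f,*p,.135),3).tolist() for p in cv2.boxPoints(r)],onz(f,*r[0],.135))
# color dump around bracket discs
print(hsv[95:104,180:196].tolist()[4])
E
```

```text
cam [0.27327682 0.03776572 1.1274685 ] [ 0.34417118 -0.70889692  0.5869014 ]
top [132.6, 128.2, 42.6, 49.5] orange [([126.9, 110.9], 37), ([135.5, 123.0], 4)]
  white [122.3 123.2] 426 [14.3 37.9] [[109.4000015258789, 136.89999389648438], [123.69999694824219, 101.80000305175781], [137.0, 107.19999694824219], [122.5999984741211, 142.3000030517578]]
top [195.9, 117.5, 38.9, 59.4] orange [([187.2, 99.2], 38), ([180.4, 104.9], 10), ([199.8, 111.8], 4), ([208.8, 132.2], 6), ([190.6, 136.8], 11)]
  white [190.4 110.7] 563 [44.5 16.4] [[175.3000030517578, 91.19999694824219], [191.0, 86.5], [203.60000610351562, 129.10000610351562], [187.89999389648438, 133.8000030517578]]
side [296.0, 149.2, 36.7, 35.9] orange [([306.3, 134.4], 7), ([295.0, 145.0], 7)]
  white [293.2 133.6] 97 [23.2  4.3] [[281.8999938964844, 134.89999389648438], [282.20001220703125, 130.60000610351562], [305.29998779296875, 132.1999969482422], [305.0, 136.60000610351562]]
side [315.4, 175.6, 47.1, 61.9] orange [([327.1, 148.6], 10), ([319.5, 164.6], 10)]
  white [316.9 151.2] 225 [ 7.2 38.9] [[297.70001220703125, 151.5], [3
[... 438 characters left out ...]
, 8.13010311126709) [[0.616, 0.076, 0.05], [0.691, 0.064, 0.05], [0.681, 0.008, 0.05], [0.607, 0.021, 0.05]] [0.64869921 0.0422532  0.05      ]
pad (array([239. , 104.1]), 101) [0.65778364 0.04155991 0.05      ]
rail ((338.50213623046875, 125.03213500976562), (7.854637145996094, 135.75003051757812), 86.3086166381836) [[0.568, -0.039, 0.135], [0.584, -0.396, 0.135], [0.563, -0.396, 0.135], [0.547, -0.04, 0.135]] [ 0.56541235 -0.21698342  0.135     ]
[[41, 9, 236], [40, 10, 237], [50, 10, 239], [17, 78, 219], [13, 172, 193], [14, 182, 185], [14, 170, 210], [14, 168, 217], [13, 170, 214], [14, 177, 210], [14, 203, 200], [27, 26, 226], [40, 10, 240], [21, 32, 225], [14, 30, 126], [15, 105, 129]]
```

```bash
python3 - <<'E'
from h import *
F={n:arm.grab_frame(n) for n in("top","side")};t,s=F["top"],F["side"]
print(tri(t,(126.9,110.9),s,(306.3,134.4)),tri(t,(187.2,99.2),s,(327.1,148.6)))
for bx in([[109.4,136.9],[123.7,101.8],[137.0,107.2],[122.6,142.3]],[[175.3,91.2],[191.0,86.5],[203.6,129.1],[187.9,133.8]]):
  for h in(.136,.122,.108,.094):
    p=[onz(t,*q,h) for q in bx];print(h,np.round([np.linalg.norm(p[0]-p[1]),np.linalg.norm(p[1]-p[2])],4),np.round(np.mean(p,0),4))
for d in((126.9,110.9),(187.2,99.2)): print([np.round(onz(t,*d,h),4).tolist() for h in(.136,.122,.108,.094)])
w=arm.grab_frame("wrist");print(np.round(w["world_to_cam"],3).tolist(),w["K"][0,0], ray(w,0,0)[0])
E
```

```text
(array([0.62322159, 0.34031136, 0.10910328]), np.float64(0.0016182255615923731)) (array([0.64221862, 0.17600514, 0.13735643]), np.float64(0.0008304177584098692))
0.136 [0.0994 0.0378] [0.5855 0.3414 0.136 ]
0.122 [0.1008 0.0383] [0.5899 0.3457 0.122 ]
0.108 [0.1022 0.0389] [0.5943 0.3499 0.108 ]
0.094 [0.1036 0.0394] [0.5987 0.3542 0.094 ]
0.136 [0.0428 0.1199] [0.6138 0.1706 0.136 ]
0.122 [0.0434 0.1216] [0.6186 0.1725 0.122 ]
0.108 [0.044  0.1233] [0.6234 0.1743 0.108 ]
0.094 [0.0446 0.125 ] [0.6283 0.1762 0.094 ]
[[0.6148, 0.3323, 0.136], [0.6196, 0.3365, 0.122], [0.6245, 0.3406, 0.108], [0.6293, 0.3448, 0.094]]
[[0.6432, 0.1762, 0.136], [0.6484, 0.1781, 0.122], [0.6536, 0.1801, 0.108], [0.6588, 0.182, 0.094]]
[[-0.354, 0.935, 0.001, 0.674], [0.904, 0.342, 0.254, -0.032], [0.238, 0.091, -0.967, 0.39], [0.0, 0.0, 0.0, 1.0]] 282.5883444907375 [ 0.17486533 -0.65508038  0.38450945]
```

```bash
cat >> h.py <<'E'
def yaw(s=None):
    s=s or arm.state();x=Ro.from_rotvec(s["ee_rot"]).as_matrix()[:,0];return np.degrees(np.arctan2(x[1],x[0]))
def go(x,y,z,psi=None,rows=None,step=4.8,op=1):
    """print rows to reach TCP xyz with tool-x yaw psi (deg, mod 180 near): turns mixed in"""
    s=arm.state();R=Ro.from_rotvec(s["ee_rot"]).as_matrix();a=yaw(s)
    dp=(np.array([x,y,z])-s["tcp_pos"])*100
    dy=0 if psi is None else (psi-a+90)%180-90
    n=max(int(np.ceil(np.linalg.norm(dp)/step)),int(np.ceil(abs(dy)/8.5)),1)
    if rows:n=max(n,rows)
    sgn=-1  # tool z down: positive world yaw = negative tool turn
    out=[]
    for i in range(n):
        out.append([op]+np.round(R.T@(dp/n),2).tolist()+[round(sgn*dy/n,2)])
        R=R@Ro.from_euler("z",sgn*dy/n,degrees=True).as_matrix()
    print("tcp",np.round(s["tcp_pos"],4),"yaw",round(a,2),"tilt",round(np.degrees(np.arccos(-Ro.from_rotvec(s["ee_rot"]).as_matrix()[2,2])),2),"F",np.round(s["force"],1),"t",s["time"],"dp",np.round(dp,2),"dyaw",round(dy,1))
    for i in range(0,n,8): print(out[i:i+8])
E
python3 -c "
from h import *
go(.437,-.031,.22,-15.3)"
```

```text
tcp [ 0.2395 -0.6311  0.2266] yaw -159.21 tilt 0.0 F [0.3 0.5 0.3] t 1.6 dp [19.75 60.01 -0.66] dyaw -36.1
[[1, -2.84, 3.51, 0.05, np.float64(2.58)], [1, -2.68, 3.63, 0.05, np.float64(2.58)], [1, -2.51, 3.75, 0.05, np.float64(2.58)], [1, -2.34, 3.86, 0.05, np.float64(2.58)], [1, -2.17, 3.96, 0.05, np.float64(2.58)], [1, -1.99, 4.05, 0.05, np.float64(2.58)], [1, -1.8, 4.14, 0.05, np.float64(2.58)], [1, -1.61, 4.21, 0.05, np.float64(2.58)]]
[[1, -1.42, 4.28, 0.05, np.float64(2.58)], [1, -1.23, 4.34, 0.05, np.float64(2.58)], [1, -1.03, 4.39, 0.05, np.float64(2.58)], [1, -0.83, 4.43, 0.05, np.float64(2.58)], [1, -0.63, 4.47, 0.05, np.float64(2.58)], [1, -0.43, 4.49, 0.05, np.float64(2.58)]]
```

>>> drive_tool --pt "1 -2.84 3.51 0 2.58" --pt "1 -2.68 3.63 0 2.58" --pt "1 -2.51 3.75 0 2.58" --pt "1 -2.34 3.86 0 2.58" --pt "1 -2.17 3.96 0 2.58" --pt "1 -1.99 4.05 0 2.58" --pt "1 -1.8 4.14 0 2.58" --pt "1 -1.61 4.21 0 2.58"

```text
time: 2.4
tcp_pos: [0.3526, -0.2865, 0.2269]
ee_rot: [-0.001, 3.141, -0.001]
force: [1.7, -0.3, -0.1]
grip_width: 1.001
grip_force: 0.0
```

>>> drive_tool --pt "1 -1.42 4.28 0 2.58" --pt "1 -1.23 4.34 0 2.58" --pt "1 -1.03 4.39 0 2.58" --pt "1 -0.83 4.43 0 2.58" --pt "1 -0.63 4.47 0 2.58" --pt "1 -0.43 4.49 0 2.58" --pt "1 0 0 0 0" --pt "1 0 0 0 0"

```text
time: 3.2
tcp_pos: [0.4371, -0.03, 0.2266]
ee_rot: [-0.414, -3.114, 0.0]
force: [-0.2, 0.1, 0.5]
grip_width: 0.999
grip_force: 0.0
```

```bash
python3 -c "
from h import *
go(.437,-.031,.22,-15.3)
f=arm.grab_frame('wrist');cv2.imwrite('pics/w1.png',f['color'])
print(ray(f,0,0)[0])
for m in arm.masks_of('gauge','wrist')[:3]:
    r=rect(m['region']);print(m['confidence'],r,[np.round(onz(f,*p,.117),4).tolist() for p in cv2.boxPoints(r)])
"
```

```text
tcp [ 0.4371 -0.03    0.2266] yaw 164.84 tilt 0.01 F [-0.2  0.1  0.5] t 3.2 dp [-0.01 -0.1  -0.66] dyaw -0.1
[[1, -0.02, -0.1, 0.66, np.float64(0.14)]]
[ 0.37035365 -0.01177866  0.38453095]
0.98 ((14.073529243469238, 10.544116973876953), (34.98571014404297, 16.97835922241211), 30.963754653930664) [[0.2308, -0.197, 0.117], [0.223, -0.1849, 0.117], [0.2417, -0.1668, 0.117], [0.2498, -0.179, 0.117]]
0.89 ((373.0723571777344, 117.53663635253906), (100.6180648803711, 70.84718322753906), 71.8619155883789) [[0.3588, 0.0579, 0.117], [0.3565, 0.1182, 0.117], [0.4476, 0.135, 0.117], [0.4521, 0.0698, 0.117]]
```

View pics/w1.png

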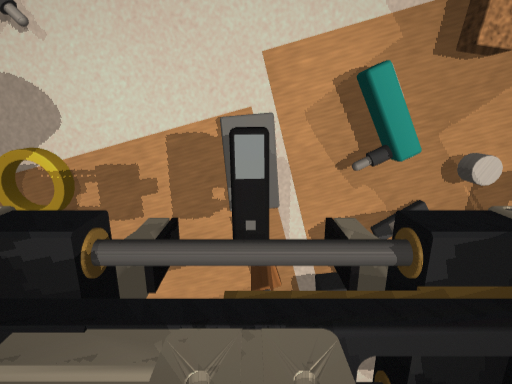

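The wrist view shows the black gauge under the gripper. Its centre line runs from about px (250,130) at the rear to (251.5,238) at the front, close to aligned with the tool.

```bash
python3 -c "
from h import *
f=arm.grab_frame('wrist');g=cv2.cvtColor(f['color'],cv2.COLOR_BGR2GRAY)
# segment gauge: dark body + screen, columns 215-290 rows 122-238
for r in (150,165,190,205,215):
    row=g[r,215:300].astype(int);d=np.diff(row);print(r,'drop',215+np.argmin(d),d.min(),'rise',215+np.argmax(d),d.max(), row[::4].tolist())
print('col',g[118:140,238].tolist())
for p in ((232,128),(267,128),(234,235),(270,235)): print(onz(f,*p,.117))
go(.437,-.031,.083,-15.3)
"
```

```text
150 drop 265 -80 rise 235 89 [95, 95, 95, 74, 24, 38, 133, 133, 133, 133, 134, 132, 133, 24, 95, 105, 184, 192, 134, 134, 137, 137]
165 drop 265 -103 rise 277 71 [91, 94, 96, 71, 55, 30, 133, 133, 132, 132, 132, 133, 133, 25, 95, 95, 171, 171, 168, 133, 129, 131]
190 drop 232 -64 rise 279 68 [130, 132, 139, 92, 105, 21, 25, 24, 26, 27, 26, 26, 25, 24, 93, 93, 112, 175, 169, 176, 193, 129]
205 drop 232 -45 rise 270 52 [94, 96, 93, 94, 68, 17, 25, 24, 27, 27, 26, 26, 24, 28, 93, 92, 96, 169, 172, 185, 192, 192]
215 drop 233 -92 rise 270 73 [134, 134, 133, 135, 138, 19, 24, 26, 26, 26, 25, 27, 27, 24, 125, 121, 120, 176, 175, 192, 192, 197]
col [107, 108, 107, 107, 107, 108, 107, 108, 94, 30, 16, 20, 22, 25, 27, 27, 67, 122, 133, 133, 133, 133]
[ 0.3764383  -0.03359772  0.117     ]
[ 0.38502558 -0.00234465  0.117     ]
[ 0.47966578 -0.06178376  0.117     ]
[ 0.48940997 -0.02629581  0.117     ]
tcp [ 0.4366 -0.0318  0.2266] yaw 164.63 tilt 0.0 F [-0.4 -0.5 -0.4] t 3.35 dp [  0.04   0.08 -14.36] dyaw 0.1
[[1, -0.01, 0.03, 4.79, np.float64(-0.02)], [1, -0.01, 0.03, 4.79, np.float64(-0.02)], [1, -0.01, 0.03, 4.79, np.float64(-0.02)]]
```

>>> drive_tool --pt "1 0 0 4.5 0" --pt "1 0 0 4 0" --pt "1 0 0 3 0" --pt "1 0 0 2.3 0" --pt "1 0 0 0.5 0" --pt "0.3 0 0 0 0" --pt "0.3 0 0 0 0" --pt "0.3 0 0 0 0"

```text
time: 4.15
tcp_pos: [0.4379, -0.031, 0.0849]
ee_rot: [0.419, 3.111, 0.002]
force: [-0.3, 0.3, 0.2]
grip_width: 0.788
grip_force: 0.0
```

>>> drive_tool --pt "0.3 0 0 0 0" --pt "0.3 0 0 0 0" --pt "0.3 0 0 0 0" --pt "0.3 0 0 0 0"

```text
time: 4.55
tcp_pos: [0.437, -0.0311, 0.0838]
ee_rot: [0.419, 3.113, -0.0]
force: [-1.4, 0.2, 2.9]
grip_width: 0.433
grip_force: 29.9
```

>>> drive_tool --pt "0.3 0 0 -2 0" --pt "0.3 0 0 -4 0" --pt "0.3 0 0 -4.5 0" --pt "0.3 0 0 0 0" --pt "0.3 0 0 0 0"

```text
time: 5.05
tcp_pos: [0.437, -0.0308, 0.1889]
ee_rot: [0.419, 3.112, 0.002]
force: [-0.2, 0.7, -3.2]
grip_width: 0.434
grip_force: 29.9
```

```bash
python3 -c "
from h import *
go(.6138,.0536,.13,None,step=4,op=.3)
f=arm.grab_frame('wrist');cv2.imwrite('pics/w2.png',f['color'])"
```

```text
tcp [ 0.437  -0.0308  0.1889] yaw 164.65 tilt 0.11 F [-0.2  0.7 -3.2] t 5.05 dp [17.68  8.44 -5.89] dyaw 0
[[0.3, -2.47, 2.13, 0.99, 0.0], [0.3, -2.47, 2.13, 0.99, 0.0], [0.3, -2.47, 2.13, 0.99, 0.0], [0.3, -2.47, 2.13, 0.99, 0.0], [0.3, -2.47, 2.13, 0.99, 0.0], [0.3, -2.47, 2.13, 0.99, 0.0]]
```

View pics/w2.png

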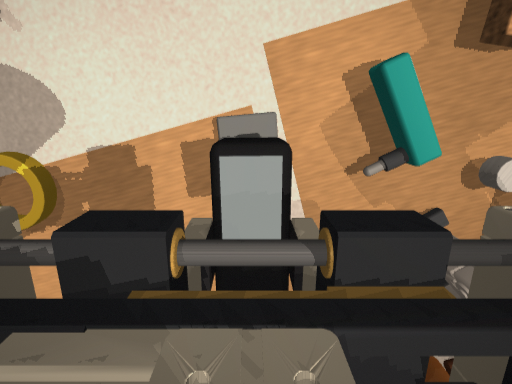

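The wrist view shows the gauge held square between the pads, with its rear edge at px (251,138).

>>> drive_tool --pt "0.3 -2.47 2.13 0.5 0" --pt "0.3 -2.47 2.13 0.5 0" --pt "0.3 -2.47 2.13 0.5 0" --pt "0.3 -2.47 2.13 1 0" --pt "0.3 -2.47 2.13 1 0" --pt "0.3 -2.47 2.13 1 0" --pt "0.3 0 0 0 0" --pt "0.3 0 0 0 0"

```text
time: 5.9
tcp_pos: [0.6124, 0.0528, 0.1401]
ee_rot: [-0.419, -3.108, 0.004]
force: [-0.1, -0.8, -3.1]
grip_width: 0.427
grip_force: 29.9
```

```bash
python3 -c "
from h import *
f=arm.grab_frame('wrist');s=arm.state();R=Ro.from_rotvec(s['ee_rot']).as_matrix()
p=onz(f,251,138,s['tcp_pos'][2]+.0335);print('rear in tool',R.T@(p-s['tcp_pos']))
f=arm.grab_frame('top');hsv=cv2.cvtColor(f['color'],cv2.COLOR_BGR2HSV)
ms=arm.masks_of('zero','top');print([(m['confidence'],m['extent']) for m in ms][:2])
cv2.imwrite('pics/t2.png',cv2.resize(f['color'][70:170,100:290],(760,400),interpolation=cv2.INTER_CUBIC))
go(.6138,.0536,.105,None,op=.3)
tip=s['tcp_pos']+R@np.array([-.045,0,.0485]);print('tip',tip,proj(f,tip))"
```

```text
rear in tool [ 0.05944547  0.00016057 -0.03327558]
[]
tcp [0.6127 0.0525 0.1429] yaw 164.65 tilt 0.09 F [ 0.5 -0.2 -2.1] t 6.05 dp [ 0.11  0.11 -3.79] dyaw 0
[[0.3, -0.09, 0.14, 3.79, 0.0]]
tip [0.65544941 0.04061875 0.09246769] [239.18074201  99.57328874]
```

View pics/t2.png

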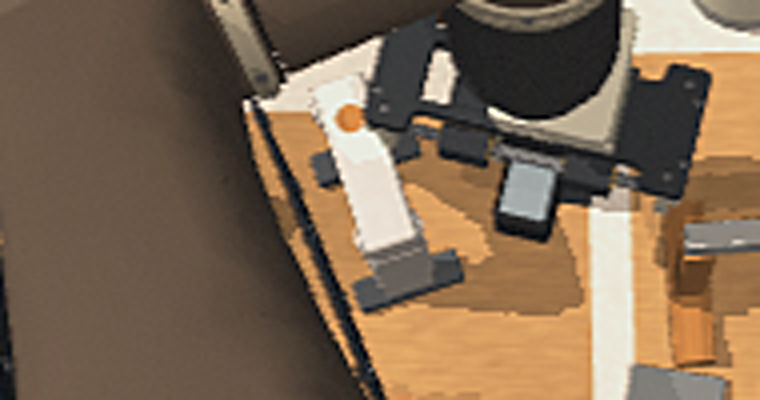

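The top view shows the gauge nose over the zero block, and bracket 1's disc at about full-image px (187,99), not moved.

>>> drive_tool --pt "0.3 -0.09 0.14 2 0" --pt "0.3 0 0 1.5 0" --pt "0.3 0 0 0.7 0" --pt "0.3 0 0 0.3 0" --pt "0.3 0 0 0.1 0" --pt "0.3 0 0 0.1 0" --pt "0.3 0 0 0 0"

```text
time: 6.75
tcp_pos: [0.6152, 0.0541, 0.0973]
ee_rot: [0.419, 3.113, 0.001]
force: [-0.9, -0.7, -1.2]
grip_width: 0.433
grip_force: 29.9
```

>>> drive_tool --pt "0.3 0 0 0.1 0" --pt "0.3 0 0 0.1 0" --pt "0.3 0 0 0 0" --pt "0.3 0 0 0 0" --pt "0.3 0 0 0 0" --pt "0.3 0 0 0 0" --pt "0.3 0 0 0 0"

```text
time: 7.45
tcp_pos: [0.6152, 0.0542, 0.0947]
ee_rot: [0.419, 3.113, 0.0]
force: [1.0, -0.3, 0.1]
grip_width: 0.431
grip_force: 29.9
```

>>> drive_tool --pt "0.3 0 0 0 0" --pt "0.3 0 0 0 0" --pt "0.3 0 0 -1 0" --pt "0.3 0 0 -3 0" --pt "0.3 0 0 -4 0" --pt "0.3 0 0 -4 0" --pt "0.3 0 0 0 0" --pt "0.3 0 0 0 0"

```text
time: 8.25
tcp_pos: [0.6148, 0.0544, 0.2157]
ee_rot: [0.419, 3.112, 0.002]
force: [0.4, 0.4, -3.6]
grip_width: 0.433
grip_force: 29.9
```

```bash
python3 -c "
from h import *
go(.5995,.1879,.2146,None,op=.3,step=4)"
```

```text
tcp [0.6148 0.0544 0.2157] yaw 164.65 tilt 0.11 F [ 0.4  0.4 -3.6] t 8.25 dp [-1.53 13.35 -0.11] dyaw 0
[[0.3, 1.25, 3.12, 0.03, 0.0], [0.3, 1.25, 3.12, 0.03, 0.0], [0.3, 1.25, 3.12, 0.03, 0.0], [0.3, 1.25, 3.12, 0.03, 0.0]]
```

>>> drive_tool --pt "0.3 1.25 3.12 0 0" --pt "0.3 1.25 3.12 0 0" --pt "0.3 1.25 3.12 0 0" --pt "0.3 1.25 3.12 0 0" --pt "0.3 0 0 0 0" --pt "0.3 0 0 0 0"

```text
time: 8.85
tcp_pos: [0.5985, 0.1881, 0.2126]
ee_rot: [-0.417, -3.111, 0.003]
force: [-0.2, -0.3, -1.9]
grip_width: 0.438
grip_force: 29.9
```

```bash
python3 -c "
from h import *
S=arm.grab_frame('side');T=arm.grab_frame('top');s=arm.state();R=Ro.from_rotvec(s['ee_rot']).as_matrix()
tip=s['tcp_pos']+R@np.array([-.045,0,.0486]);print('tip',tip,proj(S,tip),proj(T,tip),'mark',proj(S,[.6432,.1762,.136]))
go(.5995,.1879,.2146,None,op=.3)
a=cv2.resize(S['color'][90:215,230:380],(480,400),interpolation=cv2.INTER_CUBIC);b=cv2.resize(T['color'][80:180,150:230],(320,400),interpolation=cv2.INTER_CUBIC)
cv2.imwrite('pics/m1.png',np.hstack([a,b]))"
```

```text
tip [0.64228944 0.17506463 0.16462068] [328.37309531 139.82213766] [186.0271709   95.50822079] mark [327.51750764 148.94527185]
tcp [0.599  0.187  0.2133] yaw 164.66 tilt 0.15 F [-0.9 -0.4 -2.8] t 8.95 dp [0.05 0.09 0.13] dyaw 0
[[0.3, -0.02, 0.1, -0.13, 0.0]]
```

View pics/m1.png

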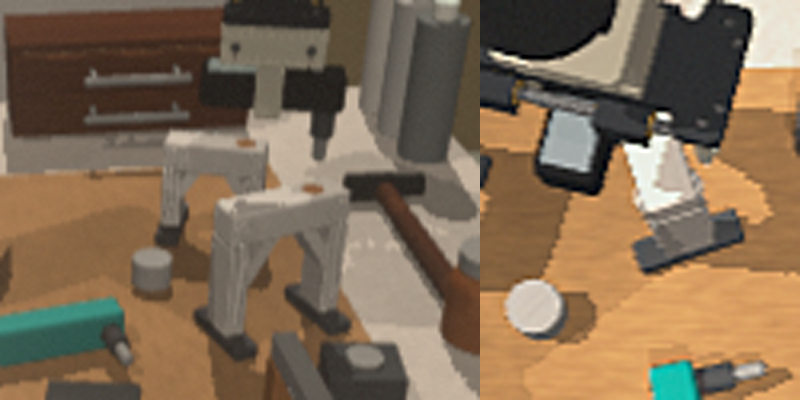

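Side view: the tip is at ~(329.7,139) and the disc at ~(327.8,149). The tip is within about 3 mm of being over the disc.

>>> drive_tool --pt "0.3 0.1 0.05 1.5 0" --pt "0.3 0 0 1 0" --pt "0.3 0 0 0.4 0" --pt "0.3 0 0 0.2 0" --pt "0.3 0 0 0.1 0" --pt "0.3 0 0 0 0"

```text
time: 9.55
tcp_pos: [0.5991, 0.1882, 0.183]
ee_rot: [0.419, 3.113, 0.0]
force: [-0.9, -0.6, -2.2]
grip_width: 0.43
grip_force: 29.9
```

>>> drive_tool --pt "0.3 0 0 0.1 0" --pt "0.3 0 0 0.1 0" --pt "0.3 0 0 0 0" --pt "0.3 0 0 0 0" --pt "0.3 0 0 0 0" --pt "0.3 0 0 0 0"

```text
time: 10.15
tcp_pos: [0.5991, 0.1885, 0.1807]
ee_rot: [0.419, 3.113, 0.0]
force: [-0.2, 0.3, -0.1]
grip_width: 0.431
grip_force: 29.9
```

```bash
python3 -c "
from h import *
S=arm.grab_frame('side');s=arm.state();R=Ro.from_rotvec(s['ee_rot']).as_matrix()
print(np.round(s['tcp_pos'],4),s['force'])
cv2.imwrite('pics/m1b.png',cv2.resize(S['color'][110:185,280:370],(540,450),interpolation=cv2.INTER_CUBIC))"
```

```text
[0.5991 0.1885 0.1807] [ 0.07595607 -1.24208527 -0.86320759]
```

View pics/m1b.png

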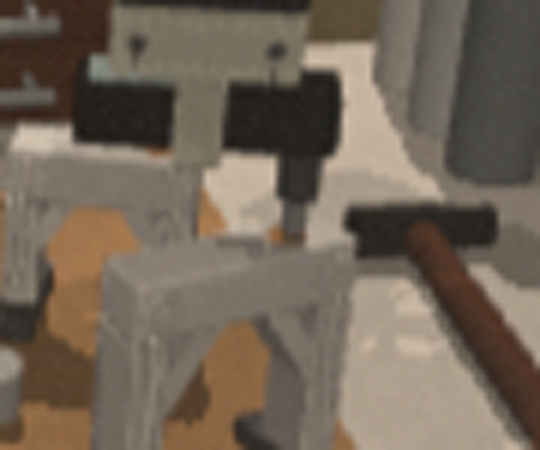

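The tip stands on the disc at about full-image px (329,149.7). I'll hold a bit longer, then lift.

>>> drive_tool --pt "0.3 0 0 0 0" --pt "0.3 0 0 0 0" --pt "0.3 0 0 0 0" --pt "0.3 0 0 0 0" --pt "0.3 0 0 -1 0" --pt "0.3 0 0 -3 0" --pt "0.3 0 0 0 0" --pt "0.3 0 0 0 0"

```text
time: 11.0
tcp_pos: [0.5988, 0.1888, 0.2213]
ee_rot: [0.419, 3.113, 0.002]
force: [0.1, 0.4, -2.6]
grip_width: 0.432
grip_force: 29.9
```

```bash
cat >> h.py <<'E'
def discs(n):
    f=arm.grab_frame(n);hs=cv2.cvtColor(f["color"],cv2.COLOR_BGR2HSV);o=[]
    for m in arm.masks_of("bracket1",n):
        if m["confidence"]<.4: continue
        r=cv2.morphologyEx(m["region"].astype(np.uint8),cv2.MORPH_CLOSE,np.ones((7,7)))>0
        o.append((np.round(m["extent"]).tolist(),[(b[0].tolist(),b[1]) for b in blobs(r&(hs[...,1]>110)&(hs[...,2]>120),4)]))
    return f,o
E
python3 -c "
from h import *
for n in('top','side'): print(n,*discs(n)[1],sep='\n ')
go(.581,.3525,.2206,None,op=.3,step=4.5)"
```

```text
top
 ([197.0, 128.0, 28.0, 37.0], [([189.7, 136.4], 19)])
 ([370.0, 197.0, 34.0, 40.0], [([369.2, 198.8], 540)])
 ([237.0, 106.0, 24.0, 28.0], [])
side
 ([316.0, 173.0, 49.0, 63.0], [([327.1, 148.6], 10), ([320.1, 165.8], 21), ([322.8, 176.2], 4), ([293.4, 183.6], 5)])
 ([295.0, 150.0, 35.0, 36.0], [([306.3, 134.4], 7), ([295.5, 145.0], 8), ([279.0, 154.5], 10)])
tcp [0.5982 0.1882 0.2195] yaw 164.66 tilt 0.11 F [ 0.5  0.7 -3. ] t 11.2 dp [-1.72 16.43  0.11] dyaw 0
[[0.3, 1.5, 3.85, -0.03, 0.0], [0.3, 1.5, 3.85, -0.03, 0.0], [0.3, 1.5, 3.85, -0.03, 0.0], [0.3, 1.5, 3.85, -0.03, 0.0]]
```

>>> drive_tool --pt "0.3 1.5 3.85 0 0" --pt "0.3 1.5 3.85 0 0" --pt "0.3 1.5 3.85 0 0" --pt "0.3 1.5 3.85 0 0" --pt "0.3 0 0 2 0" --pt "0.3 0 0 2 0" --pt "0.3 0 0 0 0" --pt "0.3 0 0 0 0"

```text
time: 12.0
tcp_pos: [0.5817, 0.3525, 0.1801]
ee_rot: [-0.419, -3.113, 0.003]
force: [0.4, 0.7, -1.7]
grip_width: 0.432
grip_force: 29.9
```

```bash
python3 -c "
from h import *
f,o=discs('side');print(o)
s=arm.state();R=Ro.from_rotvec(s['ee_rot']).as_matrix();tip=s['tcp_pos']+R@np.array([-.045,0,.0486]);print('tip',tip,proj(f,tip),proj(f,[.624,.3405,.108]))
go(.580,.3525,.1806,None,op=.3,step=4.5)
cv2.imwrite('pics/m3.png',cv2.resize(f['color'][90:165,260:350],(540,450),interpolation=cv2.INTER_CUBIC))"
```

```text
[([316.0, 175.0, 51.0, 59.0], [([327.1, 148.6], 10), ([319.7, 164.7], 9)]), ([296.0, 151.0, 36.0, 36.0], [([306.3, 134.4], 7), ([295.0, 145.0], 7)])]
tip [0.62585199 0.34098966 0.13318137] [307.84414301 127.2589674 ] [306.74351022 134.6129032 ]
tcp [0.5824 0.3529 0.1817] yaw 164.66 tilt 0.08 F [ 0.2  0.6 -2.9] t 12.1 dp [-0.24 -0.04 -0.11] dyaw 0
[[0.3, 0.22, -0.1, 0.11, 0.0]]
```

View pics/m3.png

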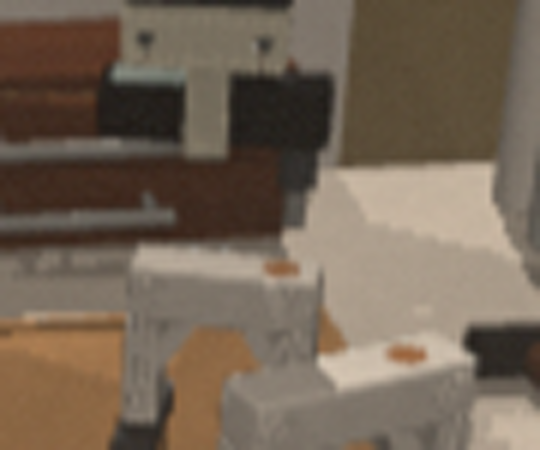

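The tip is at ~(309,127.5) and the disc at ~(307,134.7). I'll shift about 4 mm in −x, then press.

>>> drive_tool --pt "0.3 0.4 -0.1 0.7 0" --pt "0.3 0 0 1 0" --pt "0.3 0 0 0.5 0" --pt "0.3 0 0 0.3 0" --pt "0.3 0 0 0.1 0" --pt "0.3 0 0 0.1 0" --pt "0.3 0 0 0 0"

```text
time: 12.8
tcp_pos: [0.5777, 0.3529, 0.1538]
ee_rot: [0.419, 3.113, 0.0]
force: [-0.4, 0.1, -0.9]
grip_width: 0.437
grip_force: 29.9
```

>>> drive_tool --pt "0.3 0 0 0.1 0" --pt "0.3 0 0 0 0" --pt "0.3 0 0 0 0" --pt "0.3 0 0 0 0" --pt "0.3 0 0 0 0" --pt "0.3 0 0 0 0"

```text
time: 13.4
tcp_pos: [0.5778, 0.353, 0.1527]
ee_rot: [0.419, 3.113, 0.0]
force: [-0.6, -1.0, -0.2]
grip_width: 0.432
grip_force: 29.9
```

>>> drive_tool --pt "0.3 0 0 0 0" --pt "0.3 0 0 0 0" --pt "0.3 0 0 0 0" --pt "0.3 0 0 0 0"

```text
time: 13.8
tcp_pos: [0.5777, 0.353, 0.1526]
ee_rot: [0.419, 3.113, 0.0]
force: [0.6, -0.8, -0.1]
grip_width: 0.43
grip_force: 29.9
```

```bash
python3 -c "
from h import *
f,o=discs('side');print(o)
s=arm.state();print(s['tcp_pos'],s['force'])
cv2.imwrite('pics/m3b.png',cv2.resize(f['color'][100:160,270:342],(540,450),interpolation=cv2.INTER_CUBIC))"
```

```text
[([318.0, 174.0, 45.0, 62.0], [([327.1, 148.6], 10), ([319.5, 164.6], 10)]), ([295.0, 150.0, 38.0, 38.0], [([295.0, 145.0], 7)])]
[0.57767711 0.35296173 0.15259653] [-0.30589679 -0.55246745 -0.63253426]
```

View pics/m3b.png

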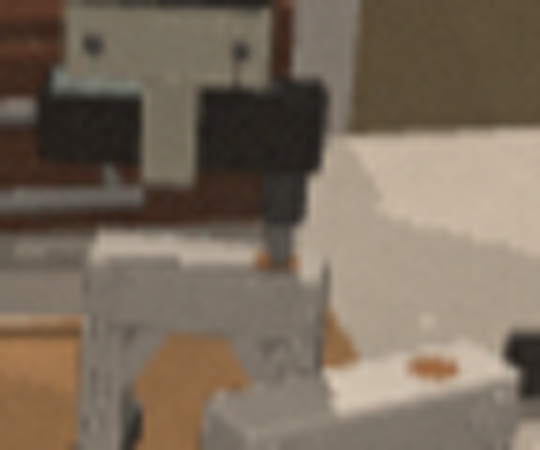

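The tip is on bracket 3's disc, with orange showing on both sides of it. I'll lift and go back to the zero block.

>>> drive_tool --pt "0.3 0 0 -1 0" --pt "0.3 0 0 -3 0" --pt "0.3 0 0 -3.5 0" --pt "0.3 0 0 0 0" --pt "0.3 0 0 0 0"

```text
time: 14.4
tcp_pos: [0.5776, 0.3533, 0.2287]
ee_rot: [0.419, 3.113, 0.003]
force: [0.4, -0.2, -3.5]
grip_width: 0.435
grip_force: 29.9
```

```bash
python3 -c "
from h import *
go(.613,.0535,.2276,None,op=.3,step=4.4)"
```

```text
tcp [0.5776 0.3533 0.2287] yaw 164.66 tilt 0.12 F [ 0.4 -0.2 -3.5] t 14.4 dp [  3.54 -29.98  -0.11] dyaw 0
[[0.3, -1.62, -4.0, 0.01, 0.0], [0.3, -1.62, -4.0, 0.01, 0.0], [0.3, -1.62, -4.0, 0.01, 0.0], [0.3, -1.62, -4.0, 0.01, 0.0], [0.3, -1.62, -4.0, 0.01, 0.0], [0.3, -1.62, -4.0, 0.01, 0.0], [0.3, -1.62, -4.0, 0.01, 0.0]]
```

>>> drive_tool --pt "0.3 -1.62 -4 0 0" --pt "0.3 -1.62 -4 0 0" --pt "0.3 -1.62 -4 0 0" --pt "0.3 -1.62 -4 0 0" --pt "0.3 -1.62 -4 0 0" --pt "0.3 -1.62 -4 0 0" --pt "0.3 -1.62 -4 0 0" --pt "0.3 0 0 0 0"

```text
time: 15.2
tcp_pos: [0.6119, 0.0483, 0.2262]
ee_rot: [-0.425, -3.11, 0.003]
force: [0.4, 0.2, -3.4]
grip_width: 0.43
grip_force: 29.9
```

>>> drive_tool --pt "0.3 0 0 3 0" --pt "0.3 0 0 4 0" --pt "0.3 0 0 3 0" --pt "0.3 0 0 1.5 0" --pt "0.3 0 0 0.9 0" --pt "0.3 0 0 0.4 0" --pt "0.3 0 0 0.2 0" --pt "0.3 0 0 0 0"

```text
time: 16.0
tcp_pos: [0.6132, 0.0531, 0.0982]
ee_rot: [0.419, 3.113, 0.001]
force: [0.3, -0.2, -1.6]
grip_width: 0.432
grip_force: 29.9
```

>>> drive_tool --pt "0.3 0 0 0.1 0" --pt "0.3 0 0 0.1 0" --pt "0.3 0 0 0.1 0" --pt "0.3 0 0 0 0" --pt "0.3 0 0 0 0" --pt "0.3 0 0 0 0" --pt "0.3 0 0 0 0" --pt "0.3 0 0 0 0"

```text
time: 16.8
tcp_pos: [0.6133, 0.053, 0.0947]
ee_rot: [0.419, 3.113, 0.0]
force: [0.0, 0.5, 0.2]
grip_width: 0.434
grip_force: 29.9
```

>>> drive_tool --pt "0.3 0 0 0 0" --pt "0.3 0 0 0 0" --pt "0.3 0 0 -1 0" --pt "0.3 0 0 -3 0" --pt "0.3 0 0 -4 0" --pt "0.3 0 0 -3 0" --pt "0.3 0 0 0 0"

```text
time: 17.5
tcp_pos: [0.6148, 0.0531, 0.21]
ee_rot: [0.418, 3.107, 0.004]
force: [0.1, 0.9, -3.3]
grip_width: 0.431
grip_force: 29.9
```

```bash
python3 -c "
from h import *
go(.437,-.031,.2046,164.65,op=.3,step=4.4)"
```

```text
tcp [0.6148 0.0531 0.21  ] yaw 164.69 tilt 0.41 F [ 0.1  0.9 -3.3] t 17.5 dp [-17.78  -8.41  -0.54] dyaw -0.0
[[0.3, 2.99, -2.56, 0.08, np.float64(0.01)], [0.3, 2.99, -2.56, 0.08, np.float64(0.01)], [0.3, 2.99, -2.56, 0.08, np.float64(0.01)], [0.3, 2.99, -2.56, 0.08, np.float64(0.01)], [0.3, 2.99, -2.56, 0.08, np.float64(0.01)]]
```

>>> drive_tool --pt "0.3 2.99 -2.56 0 0" --pt "0.3 2.99 -2.56 0 0" --pt "0.3 2.99 -2.56 0 0" --pt "0.3 2.99 -2.56 0 0" --pt "0.3 2.99 -2.56 0 0" --pt "0.3 0 0 0 0" --pt "0.3 0 0 0 0" --pt "0.3 0 0 0 0"

```text
time: 18.3
tcp_pos: [0.4351, -0.0309, 0.2046]
ee_rot: [-0.419, -3.113, -0.0]
force: [0.8, -0.2, -2.6]
grip_width: 0.43
grip_force: 29.9
```

```bash
python3 -c "
from h import *
go(.437,-.031,.2046,164.65,op=.3,step=4.4)"
```

```text
tcp [ 0.4351 -0.0309  0.2046] yaw 164.66 tilt 0.0 F [ 0.8 -0.2 -2.6] t 18.3 dp [ 0.19 -0.01 -0.  ] dyaw -0.0
[[0.3, -0.18, 0.04, 0.0, np.float64(0.01)]]
```

>>> drive_tool --pt "0.3 -0.18 0.04 3 0" --pt "0.3 0 0 4 0" --pt "0.3 0 0 3 0" --pt "0.3 0 0 1.2 0" --pt "0.3 0 0 0.6 0" --pt "0.3 0 0 0.2 0" --pt "0.3 0 0 0.1 0" --pt "0.3 0 0 0 0"

```text
time: 19.1
tcp_pos: [0.4374, -0.0308, 0.0842]
ee_rot: [0.419, 3.112, 0.001]
force: [-0.3, -0.0, -1.9]
grip_width: 0.434
grip_force: 29.9
```

>>> drive_tool --pt "0.6 0 0 0 0" --pt "0.7 0 0 0 0" --pt "0.8 0 0 0 0" --pt "1 0 0 0 0" --pt "1 0 0 0 0" --pt "1 0 0 0 0" --pt "1 0 0 0 0" --pt "1 0 0 0 0"

```text
time: 19.9
tcp_pos: [0.4367, -0.0311, 0.0835]
ee_rot: [-0.419, -3.113, 0.0]
force: [-0.7, -0.1, 0.2]
grip_width: 0.997
grip_force: 0.0
```

>>> drive_tool --pt "1 0 0 -1 0" --pt "1 0 0 -3 0" --pt "1 0 0 -5 0" --pt "1 0 0 -5 0" --pt "1 0 0 -5 0" --pt "1 0 0 0 0"

```text
time: 20.5
tcp_pos: [0.4399, -0.0309, 0.2815]
ee_rot: [0.416, 3.102, 0.006]
force: [-0.2, -0.5, -1.2]
grip_width: 1.0
grip_force: 0.0
```

```bash
python3 -c "
from h import *
f,o=discs('top');print(*o,sep='\n')
m=arm.masks_of('gauge','top')
for q in m[:2]:print(q['confidence'],q['extent'])
print(*discs('side')[1],sep='\n')
cv2.imwrite('pics/g.png',cv2.resize(f['color'][60:260,60:420],(800,444),interpolation=cv2.INTER_CUBIC))
go(.6,.17,.27,None)
"
```

```text
([132.0, 120.0, 43.0, 34.0], [([126.9, 110.9], 37), ([135.5, 123.0], 4)])
([189.0, 99.0, 22.0, 20.0], [([187.2, 99.0], 40), ([181.0, 105.5], 4)])
0.83 [268.2, 184.2, 16.9, 28.9]
0.64 [368.1, 274.2, 50.6, 33.2]
([296.0, 151.0, 37.0, 34.0], [([306.3, 134.4], 7)])
([315.0, 174.0, 49.0, 58.0], [([327.3, 148.7], 9), ([320.4, 168.3], 40)])
tcp [ 0.436  -0.0313  0.2727] yaw 164.66 tilt 0.11 F [-0.5  0.6 -0.5] t 20.75 dp [16.4  20.13 -0.27] dyaw 0
[[1, -1.75, 3.96, 0.04, 0.0], [1, -1.75, 3.96, 0.04, 0.0], [1, -1.75, 3.96, 0.04, 0.0], [1, -1.75, 3.96, 0.04, 0.0], [1, -1.75, 3.96, 0.04, 0.0], [1, -1.75, 3.96, 0.04, 0.0]]
```

View pics/g.png

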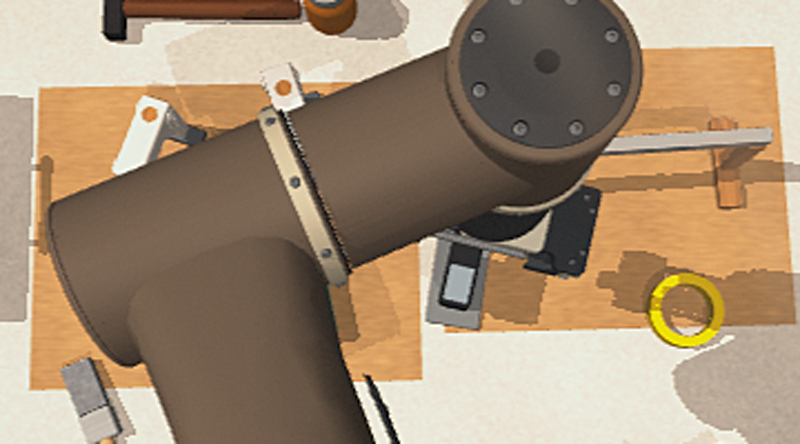

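The top view shows the gauge back on its rest and both brackets where they were. Now I'll fit the bracket yaws from the unobstructed first picture.

```bash
cat > fit.py <<'E'
from h import *
f=arm.grab_frame("top");img=cv2.imread("pics/top0.png");hs=cv2.cvtColor(img,cv2.COLOR_BGR2HSV)
w=((hs[...,1]<60)&(hs[...,2]>200))|((hs[...,1]>140)&(hs[...,0]<18)&(hs[...,2]>180))
for h,span,d,c in((.136,.12,(187.2,99.2),(190,110)),(.108,.104,(126.9,110.9),(122,123))):
    m=np.zeros(w.shape,bool);m[c[1]-30:c[1]+30,c[0]-24:c[0]+20]=w[c[1]-30:c[1]+30,c[0]-24:c[0]+20]
    mk=onz(f,*d,h);best=[]
    for a in np.arange(-45,45,1.):
      for dx in(-.003,0,.003):
        for dy in(-.003,0,.003):
          u=np.array([np.cos(np.radians(a)),np.sin(np.radians(a)),0]);v=np.array([-u[1],u[0],0]);k=mk+[dx,dy,0];o=k-.03*u
          P=np.array([proj(f,o+i*span/2*u+j*.018*v) for i,j in((1,1),(1,-1),(-1,-1),(-1,1))])
          pm=np.zeros(w.shape,np.uint8);cv2.fillPoly(pm,[np.round(P*16).astype(int)],1,shift=4);pm=pm>0
          best.append(((pm&m).sum()/(pm|m).sum(),a,dx,dy,*np.round(o[:2],4)))
    print(sorted(best)[-4:])
E
python3 fit.py
```

```text
[(np.float64(0.3291689299293862), np.float64(15.0), 0.003, 0.003, np.float64(0.6172), np.float64(0.1714)), (np.float64(0.3304488912925906), np.float64(21.0), 0.003, 0.003, np.float64(0.6182), np.float64(0.1684)), (np.float64(0.33206521739130435), np.float64(16.0), 0.003, 0.003, np.float64(0.6173), np.float64(0.1709)), (np.float64(0.33278955954323003), np.float64(16.0), 0, 0.003, np.float64(0.6143), np.float64(0.1709))]
[(np.float64(0.302853814793244), np.float64(-18.0), 0.003, 0.003, np.float64(0.5989), np.float64(0.3529)), (np.float64(0.30329289428076256), np.float64(-25.0), 0.003, 0, np.float64(0.6003), np.float64(0.3533)), (np.float64(0.3050058207217695), np.float64(-20.0), 0, 0.003, np.float64(0.5963), np.float64(0.3539)), (np.float64(0.30594405594405594), np.float64(-20.0), 0.003, 0.003, np.float64(0.5993), np.float64(0.3539))]
```

```bash
sed -i 's/(hs\[...,1\]>140)&(hs\[...,0\]<18)&(hs\[...,2\]>180)/False/' fit.py; python3 fit.py; python3 -c "
from h import *
print(arm.state()['joint_pos'])
go(.6144,.169,.24,16)"
```

```text
[(np.float64(0.43044822256568777), np.float64(16.0), 0.003, 0.003, np.float64(0.6173), np.float64(0.1709)), (np.float64(0.4319938176197836), np.float64(18.0), 0.003, 0.003, np.float64(0.6176), np.float64(0.1699)), (np.float64(0.43720565149136575), np.float64(17.0), 0.003, 0.003, np.float64(0.6175), np.float64(0.1704)), (np.float64(0.43962848297213625), np.float64(21.0), 0.003, 0.003, np.float64(0.6182), np.float64(0.1684))]
[(np.float64(0.5271604938271605), np.float64(-21.0), 0, 0, np.float64(0.5964), np.float64(0.3514)), (np.float64(0.5271604938271605), np.float64(-20.0), 0, 0, np.float64(0.5963), np.float64(0.3509)), (np.float64(0.5358490566037736), np.float64(-22.0), -0.003, 0, np.float64(0.5936), np.float64(0.3519)), (np.float64(0.5358490566037736), np.float64(-22.0), 0, 0, np.float64(0.5966), np.float64(0.3519))]
[ 3.82349368e-01 -7.56110575e-02 -4.00710705e-01 -1.42293341e-04
 -1.24798953e+00 -2.22078319e+00]
tcp [ 0.4362 -0.0313  0.2725] yaw 164.66 tilt 0.13 F [ 0.3 -0.2 -0.1] t 20.85 dp [17.82 20.03 -3.25] dyaw 31.3
[[1, -1.98, 4.01, 0.53, np.float64(-5.22)], [1, -2.34, 3.81, 0.53, np.float64(-5.22)], [1, -2.68, 3.58, 0.53, np.float64(-5.22)], [1, -2.99, 3.32, 0.53, np.float64(-5.22)], [1, -3.28, 3.04, 0.53, np.float64(-5.22)], [1, -3.54, 2.72, 0.53, np.float64(-5.22)]]
```

>>> drive_tool --pt "1 -1.98 4.01 0 -5.22" --pt "1 -2.34 3.81 0.3 -5.22" --pt "1 -2.68 3.58 0.5 -5.22" --pt "1 -2.99 3.32 0.5 -5.22" --pt "1 -3.28 3.04 0.5 -5.22" --pt "1 -3.54 2.72 0.5 -5.22" --pt "1 0 0 0 0" --pt "1 0 0 0 0"

```text
time: 21.65
tcp_pos: [0.6149, 0.1698, 0.2479]
ee_rot: [0.437, -3.107, 0.003]
force: [-0.2, -0.2, 0.2]
grip_width: 0.999
grip_force: 0.0
```

```bash
python3 -c "
from h import *
go(.6144,.169,.105,16.5,step=4)
f=arm.grab_frame('wrist');cv2.imwrite('pics/b1.png',f['color'])
c=np.array([.6144,.169,.136])
for a in(16,):
  u=np.array([np.cos(np.radians(a)),np.sin(np.radians(a)),0]);v=np.array([-u[1],u[0],0])
  print([np.round(proj(f,c+i*.06*u+j*.018*v)).tolist() for i,j in((1,1),(1,-1),(-1,-1),(-1,1))])
print(arm.state()['joint_pos'])"
```

```text
tcp [0.6149 0.1698 0.2479] yaw -163.99 tilt 0.26 F [-0.2 -0.2  0.2] t 21.65 dp [ -0.05  -0.08 -14.29] dyaw 0.5
[[1, 0.0, -0.01, 3.57, np.float64(-0.12)], [1, 0.0, -0.01, 3.57, np.float64(-0.12)], [1, 0.0, -0.01, 3.57, np.float64(-0.12)], [1, 0.0, -0.01, 3.57, np.float64(-0.12)]]
[[268.0, 243.0], [233.0, 243.0], [231.0, 125.0], [270.0, 125.0]]
[ 5.74138303e-01  2.86619558e-01 -4.04221248e-02 -5.16079646e-05
 -1.24687974e+00 -1.86615427e+00]
```

View pics/b1.png

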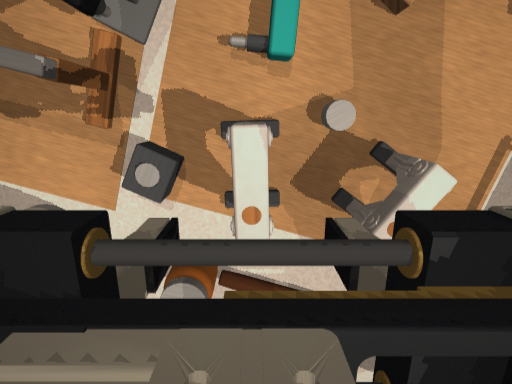

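The wrist view shows bracket 1's crown at px (231–271, 123–240), disc at (251,215), centred and aligned with the tool. Next: descend and grip.

>>> drive_tool --pt "1 0 0 4 0" --pt "1 0 0 4 0" --pt "1 0 0 4 0" --pt "1 0 0 1.8 0" --pt "1 0 0 0.2 0" --pt "0.2 0 0 0 0" --pt "0.2 0 0 0 0" --pt "0.2 0 0 0 0"

```text
time: 22.5
tcp_pos: [0.6159, 0.1696, 0.1125]
ee_rot: [-0.436, 3.108, 0.002]
force: [-0.9, -0.1, -0.1]
grip_width: 0.787
grip_force: 0.0
```

>>> drive_tool --pt "0.2 0 0 0 0" --pt "0.2 0 0 0 0" --pt "0.2 0 0 0 0" --pt "0.2 0 0 0 0" --pt "0.2 0 0 0 0"

```text
time: 23.0
tcp_pos: [0.615, 0.1691, 0.1106]
ee_rot: [0.437, -3.111, 0.0]
force: [-0.3, -0.1, 1.9]
grip_width: 0.409
grip_force: 29.7
```

```bash
python3 -c "
from h import *
go(.5654,-.217,.30,2.5,op=.2)"
```

```text
tcp [0.615  0.1691 0.1106] yaw -164.03 tilt 0.01 F [-0.3 -0.1  1.9] t 23.0 dp [ -4.96 -38.61  18.94] dyaw -13.5
[[0.2, 1.54, -3.58, -1.89, np.float64(1.35)], [0.2, 1.46, -3.61, -1.89, np.float64(1.35)], [0.2, 1.37, -3.64, -1.89, np.float64(1.35)], [0.2, 1.28, -3.68, -1.89, np.float64(1.35)], [0.2, 1.2, -3.7, -1.89, np.float64(1.35)], [0.2, 1.11, -3.73, -1.89, np.float64(1.35)], [0.2, 1.02, -3.76, -1.89, np.float64(1.35)], [0.2, 0.93, -3.78, -1.89, np.float64(1.35)]]
[[0.2, 0.84, -3.8, -1.89, np.float64(1.35)], [0.2, 0.75, -3.82, -1.89, np.float64(1.35)]]
```

>>> drive_tool --pt "0.2 0 0 -1 0" --pt "0.2 0 0 -3 0" --pt "0.2 0 0 -4 0" --pt "0.2 0 0 -4 0" --pt "0.2 0 0 -4 0" --pt "0.2 0 0 -2 0" --pt "0.2 0 0 0 0"

```text
time: 23.7
tcp_pos: [0.616, 0.1697, 0.2941]
ee_rot: [-0.436, 3.106, 0.003]
force: [1.3, -0.2, -6.3]
grip_width: 0.413
grip_force: 29.7
```

```bash
python3 -c "
from h import *
print(arm.state()['tcp_pos'],arm.state()['force'])
f=arm.grab_frame('top');g=cv2.imread('pics/top0.png',0)
for c in range(290,400,12):
    col=g[108:145,c].astype(int);print(c,col.tolist())
"
```

```text
[0.61601153 0.16973395 0.29414179] [ 1.30447674 -0.16258194 -6.30644558]
290 [143, 146, 147, 145, 148, 149, 150, 148, 145, 147, 149, 149, 151, 152, 145, 146, 120, 167, 164, 165, 164, 166, 168, 54, 55, 155, 151, 149, 149, 147, 140, 139, 93, 94, 90, 91, 98]
302 [145, 145, 144, 144, 143, 154, 154, 151, 150, 145, 144, 143, 145, 151, 152, 124, 164, 162, 161, 163, 166, 179, 75, 54, 146, 156, 151, 145, 141, 143, 145, 149, 156, 90, 96, 94, 93]
314 [149, 142, 150, 151, 146, 145, 140, 140, 146, 148, 145, 144, 145, 148, 147, 165, 162, 158, 162, 163, 177, 110, 59, 103, 149, 148, 147, 139, 142, 148, 146, 143, 149, 107, 91, 92, 115]
326 [147, 147, 141, 147, 148, 148, 147, 146, 150, 150, 147, 151, 153, 149, 151, 163, 161, 163, 165, 171, 154, 70, 107, 157, 154, 153, 147, 156, 152, 149, 171, 170, 179, 115, 115, 117, 114]
338 [143, 141, 137, 142, 146, 136, 143, 146, 146, 147, 145, 151, 155, 129, 163, 164, 161, 164, 164, 174, 73, 84, 158, 150, 160, 168, 171, 168, 168, 163, 168, 167, 115, 123, 117, 121, 120]
350 [139, 142, 143, 146, 144, 144, 146, 144, 142, 142, 145, 141, 125, 165, 160, 160, 161, 161, 175, 70, 62, 169, 168, 166, 160, 163, 161, 164, 164, 168, 174, 114, 116, 121, 119, 121, 120]
362 [147, 141, 147, 143, 142, 140, 139, 139, 143, 147, 144, 139, 166, 156, 160, 161, 158, 174, 99, 56, 140, 180, 168, 170, 167, 166, 167, 168, 165, 164, 134, 121, 121, 119, 113, 115, 117]
374 [151, 147, 149, 143, 146, 150, 145, 145, 145, 143, 152, 155, 160, 162, 160, 160, 164, 144, 69, 117, 172, 167, 162, 166, 160, 160, 164, 162, 168, 181, 119, 119, 123, 122, 121, 111, 174]
386 [152, 146, 153, 158, 145, 140, 150, 152, 151, 152, 135, 166, 164, 161, 161, 163, 170, 82, 99, 114, 101, 101, 102, 107, 77, 80, 79, 85, 95, 117, 113, 112, 110, 106, 152, 147, 147]
398 [150, 140, 142, 151, 152, 149, 149, 147, 147, 140, 163, 162, 159, 160, 163, 167, 87, 92, 126, 80, 88, 85, 101, 119, 122, 126, 124, 125, 123, 125, 123, 123, 121, 119, 114, 164, 160]
```

```bash
python3 -c "
from h import *
f=arm.grab_frame('top');P=np.array([onz(f,c,r,.135)[:2] for c,r in((290,127.3),(314,125.7),(338,124.3),(362,122.6),(398,120.4))]);print(P)
k=np.polyfit(P[:,1],P[:,0],1);a=np.degrees(np.arctan(-k[0]));print(k,a)
x=lambda y:np.polyval(k,y)
print(x(-.217),x(-.327),x(-.207))
go(x(-.327),-.327,.2941,a,op=.2,step=4)"
```

```text
[[ 0.562088   -0.08991779]
 [ 0.56501198 -0.15275722]
 [ 0.56740818 -0.2157771 ]
 [ 0.57062002 -0.27905121]
 [ 0.57451287 -0.37429789]]
[-0.04377278  0.55819489] 2.506395319459623
0.5676935784119003 0.572508583729312 0.5672558506557719
tcp [0.614  0.1693 0.2891] yaw -164.03 tilt 0.13 F [ 0.2  0.6 -7.1] t 23.8 dp [ -4.15 -49.63   0.5 ] dyaw -13.5
[[0.2, 1.36, -3.58, -0.04, np.float64(1.04)], [0.2, 1.29, -3.61, -0.04, np.float64(1.04)], [0.2, 1.23, -3.63, -0.04, np.float64(1.04)], [0.2, 1.16, -3.65, -0.04, np.float64(1.04)], [0.2, 1.1, -3.67, -0.04, np.float64(1.04)], [0.2, 1.03, -3.69, -0.04, np.float64(1.04)], [0.2, 0.96, -3.71, -0.04, np.float64(1.04)], [0.2, 0.89, -3.72, -0.04, np.float64(1.04)]]
[[0.2, 0.83, -3.74, -0.04, np.float64(1.04)], [0.2, 0.76, -3.75, -0.04, np.float64(1.04)], [0.2, 0.69, -3.77, -0.04, np.float64(1.04)], [0.2, 0.62, -3.78, -0.04, np.float64(1.04)], [0.2, 0.55, -3.79, -0.04, np.float64(1.04)]]
```

>>> drive_tool --pt "0.2 1.36 -3.58 0 1.04" --pt "0.2 1.29 -3.61 0 1.04" --pt "0.2 1.23 -3.63 0 1.04" --pt "0.2 1.16 -3.65 0 1.04" --pt "0.2 1.1 -3.67 0 1.04" --pt "0.2 1.03 -3.69 0 1.04" --pt "0.2 0.96 -3.71 0 1.04" --pt "0.2 0.89 -3.72 0 1.04"

```text
time: 24.6
tcp_pos: [0.5878, -0.1374, 0.2876]
ee_rot: [0.208, -3.13, -0.001]
force: [1.9, 0.1, -5.9]
grip_width: 0.409
grip_force: 29.8
```

>>> drive_tool --pt "0.2 0.83 -3.74 0 1.04" --pt "0.2 0.76 -3.75 0 1.04" --pt "0.2 0.69 -3.77 0 1.04" --pt "0.2 0.62 -3.78 0 1.04" --pt "0.2 0.55 -3.79 0 1.04" --pt "0.2 0 0 0 0" --pt "0.2 0 0 0 0" --pt "0.2 0 0 0 0"

```text
time: 25.4
tcp_pos: [0.5729, -0.3262, 0.2885]
ee_rot: [0.068, -3.138, -0.002]
force: [0.3, 1.4, -6.2]
grip_width: 0.41
grip_force: 29.9
```

```bash
python3 -c "
from h import *
go(.5725,-.327,.2906,2.5,op=.2,step=4)
go(.5725,-.327,.2906,2.5,op=.2,step=4)
f=arm.grab_frame('side');cv2.imwrite('pics/r1.png',f['color'][100:380,220:512])
print(proj(f,[.5725,-.327,.135])-[220,100])"
```

```text
tcp [ 0.5729 -0.3262  0.2885] yaw -177.53 tilt 0.19 F [ 0.3  1.4 -6.2] t 25.4 dp [-0.04 -0.08  0.21] dyaw 0.0
[[0.2, 0.04, -0.07, -0.21, np.float64(-0.03)]]
tcp [ 0.5729 -0.3262  0.2885] yaw -177.53 tilt 0.19 F [ 0.3  1.4 -6.2] t 25.4 dp [-0.04 -0.08  0.21] dyaw 0.0
[[0.2, 0.04, -0.07, -0.21, np.float64(-0.03)]]
[151.04161463 189.0702311 ]
```

View pics/r1.png

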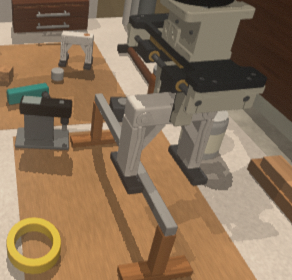

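The side view shows bracket 1 above the bar with its legs either side. I'll shift 1.5 cm away from the post and lower it.

>>> drive_tool --pt "0.2 0.05 1.45 0 0" --pt "0.2 0 0 3 0" --pt "0.2 0 0 3 0" --pt "0.2 0 0 3 0" --pt "0.2 0 0 2 0" --pt "0.2 0 0 1.5 0" --pt "0.2 0 0 0.5 0" --pt "0.2 0 0 0 0"

```text
time: 26.25
tcp_pos: [0.5723, -0.3114, 0.1602]
ee_rot: [0.07, -3.14, -0.001]
force: [-0.0, 0.4, -5.2]
grip_width: 0.406
grip_force: 30.0
```

```bash
python3 -c "
from h import *
go(.5719,-.312,.1416,2.5,op=.2,step=4)
f=arm.grab_frame('side');cv2.imwrite('pics/r2.png',f['color'][150:380,300:460])"
```

```text
tcp [ 0.5723 -0.3114  0.1602] yaw -177.46 tilt 0.06 F [-0.   0.4 -5.2] t 26.25 dp [-0.04 -0.06 -1.86] dyaw -0.0
[[0.2, 0.04, -0.06, 1.86, np.float64(0.04)]]
```

>>> drive_tool --pt "0.2 0 0 0.6 0" --pt "0.2 0 0 0.5 0" --pt "0.2 0 0 0.3 0" --pt "0.2 0 0 0.2 0" --pt "0.2 0 0 0.1 0" --pt "0.2 0 0 0 0"

```text
time: 26.9
tcp_pos: [0.5723, -0.3125, 0.1435]
ee_rot: [0.067, -3.141, -0.0]
force: [0.4, 0.0, -6.3]
grip_width: 0.409
grip_force: 30.0
```

>>> drive_tool --pt "0.2 0 0 0.1 0" --pt "0.2 0 0 0.1 0" --pt "0.2 0 0 0 0" --pt "0.2 0 0 0 0"

```text
time: 27.3
tcp_pos: [0.5725, -0.3126, 0.1424]
ee_rot: [-0.068, 3.14, -0.001]
force: [-1.8, 1.4, 2.3]
grip_width: 0.409
grip_force: 30.0
```

Contact at the expected height. Releasing.

>>> drive_tool --pt "0.5 0 0 0 0" --pt "0.6 0 0 0 0" --pt "0.8 0 0 0 0" --pt "1 0 0 0 0" --pt "1 0 0 0 0" --pt "1 0 0 0 0" --pt "1 0 0 -1 0" --pt "1 0 0 -3 0"

```text
time: 28.1
tcp_pos: [0.5707, -0.3119, 0.1795]
ee_rot: [0.067, -3.136, -0.003]
force: [0.8, -0.3, 0.9]
grip_width: 0.989
grip_force: 0.0
```

>>> drive_tool --pt "1 0 0 -4 0" --pt "1 0 0 -5 0" --pt "1 0 0 0 0"

```text
time: 28.4
tcp_pos: [0.5752, -0.3143, 0.2808]
ee_rot: [-0.069, 3.129, -0.009]
force: [0.4, -0.4, 0.5]
grip_width: 1.001
grip_force: 0.0
```

```bash
python3 -c "
from h import *
f=arm.grab_frame('side');c=f['color'];a=cv2.resize(c[170:384,290:440],(421,600));b=cv2.resize(c[110:210,260:350],(379,421));b=np.vstack([b,np.zeros((179,379,3),np.uint8)])
cv2.imwrite('pics/r3.png',np.hstack([a,b]))
T,o=discs('top');print(*o,sep='\n')
print(*discs('side')[1],sep='\n')
s=arm.state();print(s['joint_pos'],s['tcp_pos'],s['time'])"
```

```text
([132.0, 129.0, 45.0, 50.0], [([126.9, 110.9], 37), ([136.2, 123.7], 12)])
([295.0, 152.0, 37.0, 38.0], [([306.3, 134.4], 7), ([278.8, 157.5], 10)])
([367.0, 303.0, 91.0, 98.0], [([378.5, 259.0], 4), ([388.2, 266.4], 73), ([355.1, 301.0], 14), ([324.2, 303.8], 4), ([322.3, 320.5], 10), ([400.2, 328.6], 5)])
[-2.01236398e-01  2.98449200e-01  2.51839860e-02 -3.48507372e-04
 -1.29924865e+00 -1.32650735e+00] [ 0.57174793 -0.31225584  0.27058572] 28.65
```

View pics/r3.png

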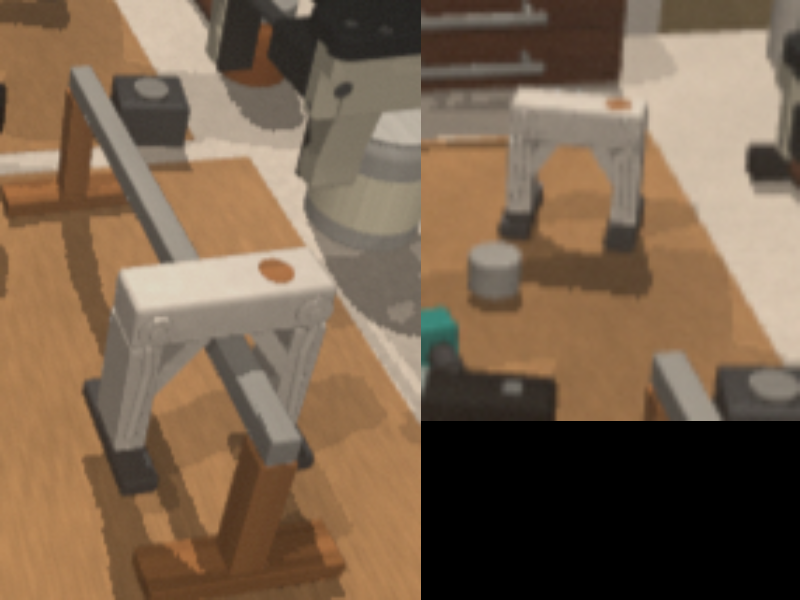

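Bracket 1 hangs squarely astride the bar. Bracket 3 stands unmoved, its disc still at side px (306.3,134.4). Next is bracket 3.

```bash
python3 -c "
from h import *
go(.5965,.3515,.23,-21.5,step=4.7)"
```

```text
tcp [ 0.5717 -0.3123  0.2706] yaw -177.54 tilt 0.1 F [-0.5  1.4 -0.8] t 28.65 dp [ 2.48 66.38 -4.06] dyaw -24.0
[[1, -0.36, 4.41, 0.27, np.float64(1.6)], [1, -0.23, 4.42, 0.27, np.float64(1.6)], [1, -0.11, 4.43, 0.27, np.float64(1.6)], [1, 0.01, 4.43, 0.27, np.float64(1.6)], [1, 0.14, 4.43, 0.27, np.float64(1.6)], [1, 0.26, 4.42, 0.27, np.float64(1.6)], [1, 0.38, 4.41, 0.27, np.float64(1.6)], [1, 0.51, 4.4, 0.27, np.float64(1.6)]]
[[1, 0.63, 4.38, 0.27, np.float64(1.6)], [1, 0.75, 4.36, 0.27, np.float64(1.6)], [1, 0.87, 4.34, 0.27, np.float64(1.6)], [1, 0.99, 4.31, 0.27, np.float64(1.6)], [1, 1.11, 4.29, 0.27, np.float64(1.6)], [1, 1.23, 4.25, 0.27, np.float64(1.6)], [1, 1.35, 4.22, 0.27, np.float64(1.6)]]
```

>>> drive_tool --pt "1 -0.36 4.41 0 1.6" --pt "1 -0.23 4.42 0 1.6" --pt "1 -0.11 4.43 0 1.6" --pt "1 0 4.43 0 1.6" --pt "1 0.14 4.43 0 1.6" --pt "1 0.26 4.42 0 1.6" --pt "1 0.38 4.41 0 1.6" --pt "1 0.51 4.4 0 1.6"

```text
time: 29.45
tcp_pos: [0.5851, 0.0432, 0.2705]
ee_rot: [-0.284, -3.127, 0.001]
force: [1.0, -0.4, -0.2]
grip_width: 0.998
grip_force: 0.0
```

>>> drive_tool --pt "1 0.63 4.38 0.5 1.6" --pt "1 0.75 4.36 0.5 1.6" --pt "1 0.87 4.34 0.5 1.6" --pt "1 0.99 4.31 0.5 1.6" --pt "1 1.11 4.29 0.5 1.6" --pt "1 1.23 4.25 0.7 1.6" --pt "1 1.35 4.22 1 1.6" --pt "1 0 0 0 0"

```text
time: 30.25
tcp_pos: [0.5961, 0.3552, 0.225]
ee_rot: [-0.582, -3.083, 0.006]
force: [-0.1, -0.5, -0.1]
grip_width: 0.999
grip_force: 0.0
```

>>> drive_tool --pt "1 0 0 0 0" --pt "1 0 0 0 0"

```text
time: 30.45
tcp_pos: [0.5975, 0.3504, 0.2289]
ee_rot: [-0.587, -3.086, 0.002]
force: [0.6, -0.4, 0.3]
grip_width: 1.006
grip_force: 0.0
```

```bash
python3 -c "
from h import *
go(.5965,.3515,.082,-21.5,step=4)
f=arm.grab_frame('wrist');cv2.imwrite('pics/b3.png',f['color'])
hs=cv2.cvtColor(f['color'],cv2.COLOR_BGR2HSV);w=(hs[...,1]<60)&(hs[...,2]>195);w[:95]=0;w[232:]=0;w[:,:195]=0;w[:,310:]=0
for b in blobs(w,200):print(b[0],b[1],rect(b[2]))
o=(hs[...,1]>140)&(hs[...,0]<16)&(hs[...,2]>150);o[:180]=0;o[240:]=0;o[:,:200]=0;o[:,300:]=0
print([(b[0],b[1]) for b in blobs(o,40)])
for a in(-20,-22):
  c=onz(f,*proj(f,[.6242,.3406,.108]),.108);u=np.array([np.cos(np.radians(a)),np.sin(np.radians(a)),0]);v=np.array([-u[1],u[0],0]);c=c-.03*u
  print(c,[np.round(proj(f,c+i*.052*u+j*.018*v)).tolist() for i,j in((1,1),(1,-1),(-1,-1),(-1,1))],proj(f,c+.03*u))
print(arm.state()['joint_pos'])"
```

```text
tcp [0.5975 0.3504 0.2289] yaw 158.47 tilt 0.08 F [ 0.6 -0.4  0.3] t 30.45 dp [ -0.1    0.11 -14.69] dyaw 0.0
[[1, 0.03, 0.02, 3.67, np.float64(-0.01)], [1, 0.03, 0.02, 3.67, np.float64(-0.01)], [1, 0.03, 0.02, 3.67, np.float64(-0.01)], [1, 0.03, 0.02, 3.67, np.float64(-0.01)]]
[(array([289.2, 185.1]), 166), (array([291.8, 210.7]), 309), (array([282.1, 202. ]), 69), (array([250.5, 214.2]), 73), (array([227.6, 231. ]), 812)]
[0.59600922 0.3508606  0.108     ] [[270.0, 231.0], [236.0, 232.0], [232.0, 132.0], [269.0, 131.0]] [252.4122981  211.81768486]
[0.59638448 0.3518382  0.108     ] [[269.0, 232.0], [235.0, 231.0], [235.0, 132.0], [272.0, 132.0]] [252.4122981  211.81768486]
[ 8.10524299e-01  3.86245496e-01  6.00196717e-02  1.52708234e-04
 -1.24506371e+00 -2.75777014e+00]
```

View pics/b3.png

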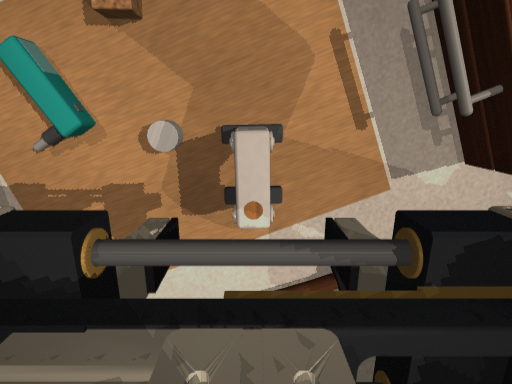

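The wrist view shows bracket 3's crown at px (235–271, 127–228), disc at (253,210). It's aligned, and I'll correct about 2 mm towards its rear.

>>> drive_tool --pt "1 0.2 0 4 0" --pt "1 0 0 4 0" --pt "1 0 0 4 0" --pt "1 0 0 2 0" --pt "1 0 0 0.5 0" --pt "1 0 0 0 0" --pt "0.2 0 0 0 0" --pt "0.2 0 0 0 0"

```text
time: 31.3
tcp_pos: [0.5967, 0.3524, 0.0867]
ee_rot: [0.587, 3.084, 0.004]
force: [0.7, 0.7, -0.9]
grip_width: 0.876
grip_force: 0.0
```

>>> drive_tool --pt "0.2 0 0 0 0" --pt "0.2 0 0 0 0" --pt "0.2 0 0 0 0" --pt "0.2 0 0 0 0" --pt "0.2 0 0 0 0" --pt "0.2 0 0 0 0"

```text
time: 31.9
tcp_pos: [0.5957, 0.3519, 0.0845]
ee_rot: [-0.587, -3.086, 0.0]
force: [0.4, -0.7, 0.8]
grip_width: 0.407
grip_force: 29.8
```

>>> drive_tool --pt "0.2 0 0 -1 0" --pt "0.2 0 0 -3 0" --pt "0.2 0 0 -4 0" --pt "0.2 0 0 -4 0" --pt "0.2 0 0 -4 0" --pt "0.2 0 0 -3 0" --pt "0.2 0 0 0 0" --pt "0.2 0 0 0 0"

```text
time: 32.7
tcp_pos: [0.5954, 0.3519, 0.275]
ee_rot: [-0.587, -3.086, -0.002]
force: [-0.3, 0.5, -4.0]
grip_width: 0.408
grip_force: 29.8
```

```bash
python3 -c "
from h import *
go(.567,-.197,.274,2.5,step=4.2,op=.2)"
```

```text
tcp [0.5954 0.3519 0.275 ] yaw 158.45 tilt 0.06 F [-0.3  0.5 -4. ] t 32.7 dp [ -2.84 -54.89  -0.1 ] dyaw 24.0
[[0.2, -1.25, -3.72, 0.0, np.float64(-1.72)], [0.2, -1.14, -3.76, 0.0, np.float64(-1.72)], [0.2, -1.03, -3.79, 0.0, np.float64(-1.72)], [0.2, -0.91, -3.82, 0.0, np.float64(-1.72)], [0.2, -0.8, -3.84, 0.0, np.float64(-1.72)], [0.2, -0.68, -3.87, 0.0, np.float64(-1.72)], [0.2, -0.57, -3.88, 0.0, np.float64(-1.72)], [0.2, -0.45, -3.9, 0.0, np.float64(-1.72)]]
[[0.2, -0.33, -3.91, 0.0, np.float64(-1.72)], [0.2, -0.21, -3.92, 0.0, np.float64(-1.72)], [0.2, -0.1, -3.92, 0.0, np.float64(-1.72)], [0.2, 0.02, -3.93, 0.0, np.float64(-1.72)], [0.2, 0.14, -3.92, 0.0, np.float64(-1.72)], [0.2, 0.26, -3.92, 0.0, np.float64(-1.72)]]
```

>>> drive_tool --pt "0.2 -1.25 -3.72 0 -1.72" --pt "0.2 -1.14 -3.76 0 -1.72" --pt "0.2 -1.03 -3.79 0 -1.72" --pt "0.2 -0.91 -3.82 0 -1.72" --pt "0.2 -0.8 -3.84 0 -1.72" --pt "0.2 -0.68 -3.87 0 -1.72" --pt "0.2 -0.57 -3.88 0 -1.72" --pt "0.2 -0.45 -3.9 0 -1.72"

```text
time: 33.5
tcp_pos: [0.5783, 0.0365, 0.2725]
ee_rot: [-0.211, -3.131, 0.001]
force: [0.6, -0.7, -4.2]
grip_width: 0.409
grip_force: 29.9
```

>>> drive_tool --pt "0.2 -0.33 -3.91 0 -1.72" --pt "0.2 -0.21 -3.92 0 -1.72" --pt "0.2 -0.1 -3.92 0 -1.72" --pt "0.2 0 -3.93 0 -1.72" --pt "0.2 0.14 -3.92 0 -1.72" --pt "0.2 0.26 -3.92 0 -1.72" --pt "0.2 0 0 0 0" --pt "0.2 0 0 0 0"

```text
time: 34.3
tcp_pos: [0.5666, -0.1978, 0.2724]
ee_rot: [0.066, -3.137, -0.001]
force: [-0.5, 1.4, -3.1]
grip_width: 0.404
grip_force: 30.0
```

>>> drive_tool --pt "0.2 0 0 0 0" --pt "0.2 0 0 0 0"

```text
time: 34.5
tcp_pos: [0.5678, -0.196, 0.274]
ee_rot: [0.071, -3.14, -0.0]
force: [0.4, 0.2, -3.4]
grip_width: 0.41
grip_force: 30.0
```

```bash
python3 -c "
from h import *
go(.567,-.197,.1435,2.5,step=4.2,op=.2)
f,o=discs('top');print(*o)"
```

```text
tcp [ 0.5678 -0.196   0.274 ] yaw -177.4 tilt 0.06 F [ 0.4  0.2 -3.4] t 34.5 dp [ -0.08  -0.1  -13.05] dyaw -0.1
[[0.2, 0.02, -0.02, 3.26, np.float64(0.03)], [0.2, 0.02, -0.02, 3.26, np.float64(0.03)], [0.2, 0.02, -0.02, 3.26, np.float64(0.03)], [0.2, 0.02, -0.02, 3.26, np.float64(0.03)]]
([370.0, 131.0, 35.0, 46.0], []) ([347.0, 123.0, 26.0, 28.0], [])
```

>>> drive_tool --pt "0.2 0.05 0 3 0" --pt "0.2 0 0 3 0" --pt "0.2 0 0 3 0" --pt "0.2 0 0 2 0" --pt "0.2 0 0 1 0" --pt "0.2 0 0 0.5 0" --pt "0.2 0 0 0.3 0" --pt "0.2 0 0 0 0"

```text
time: 35.4
tcp_pos: [0.5679, -0.197, 0.1472]
ee_rot: [-0.07, 3.14, -0.0]
force: [-0.2, 0.4, -3.7]
grip_width: 0.412
grip_force: 30.0
```

>>> drive_tool --pt "0.2 0 0 0.1 0" --pt "0.2 0 0 0.1 0" --pt "0.2 0 0 0.1 0" --pt "0.2 0 0 0 0" --pt "0.2 0 0 0 0"

```text
time: 35.9
tcp_pos: [0.5675, -0.1971, 0.1437]
ee_rot: [-0.07, 3.141, -0.0]
force: [-0.1, -0.8, -2.6]
grip_width: 0.414
grip_force: 30.0
```

>>> drive_tool --pt "0.2 0 0 0.1 0" --pt "0.2 0 0 0 0" --pt "0.2 0 0 0 0"

```text
time: 36.2
tcp_pos: [0.5676, -0.1971, 0.1437]
ee_rot: [-0.07, 3.14, -0.001]
force: [-2.7, 1.6, 4.8]
grip_width: 0.406
grip_force: 30.0
```

Seated. I'll open, retreat and check.

>>> drive_tool --pt "0.5 0 0 0 0" --pt "0.6 0 0 0 0" --pt "0.8 0 0 0 0" --pt "1 0 0 0 0" --pt "1 0 0 0 0" --pt "1 0 0 0 0" --pt "1 0 0 -1 0" --pt "1 0 0 -3 0"

```text
time: 37.0
tcp_pos: [0.5656, -0.1967, 0.1807]
ee_rot: [0.069, -3.135, -0.001]
force: [0.5, -0.5, 0.2]
grip_width: 0.993
grip_force: 0.0
```

>>> drive_tool --pt "1 0 0 -4 0" --pt "1 0 0 -5 0" --pt "1 0 3 -3 0" --pt "1 0 4 0 0" --pt "1 0 4 0 0" --pt "1 0 4 0 0" --pt "1 0 0 0 0" --pt "1 0 0 0 0"

```text
time: 37.8
tcp_pos: [0.5607, -0.0464, 0.3035]
ee_rot: [-0.073, 3.14, -0.0]
force: [-0.3, -0.2, 0.3]
grip_width: 0.999
grip_force: 0.0
```

```bash
python3 -c "
from h import *
for n in('side','top'):
  f,o=discs(n);print(n,*o,sep='\n')
  for q in((.5675,-.197),(.5723,-.3125)): print(proj(f,[q[0]-.03,q[1],.167]),proj(f,[q[0]+.03,q[1],.167]))
S=arm.grab_frame('side')['color'];T=arm.grab_frame('top')['color']
cv2.imwrite('pics/end.png',np.hstack([cv2.resize(S[160:384,200:460],(464,400)),cv2.resize(T[60:260,250:418],(336,400))]))
m=arm.masks_of('gauge','top');print([(q['confidence'],q['extent']) for q in m[:2]]);print(arm.state()['time'],arm.state()['tcp_pos'])"
```

```text
side
([367.0, 303.0, 92.0, 94.0], [([388.2, 266.4], 73)])
[329.41278505 225.20338965] [360.50789159 222.94714669]
[352.70970837 269.82166629] [388.77537545 266.77250635]
top
([368.0, 125.0, 40.0, 58.0], [([377.7, 106.9], 39)])
([327.0, 128.0, 35.0, 48.0], [([332.6, 110.1], 35)])
[334.26315016 132.2538844 ] [332.98177164 109.26453069]
[379.63387207 129.42606539] [378.00864566 106.5288652 ]
[(0.74, [268.9, 176.0, 21.9, 41.2]), (0.73, [328.3, 127.9, 35.6, 45.4])]
38.15 [ 0.56070482 -0.04803288  0.30247004]
```

View pics/end.png

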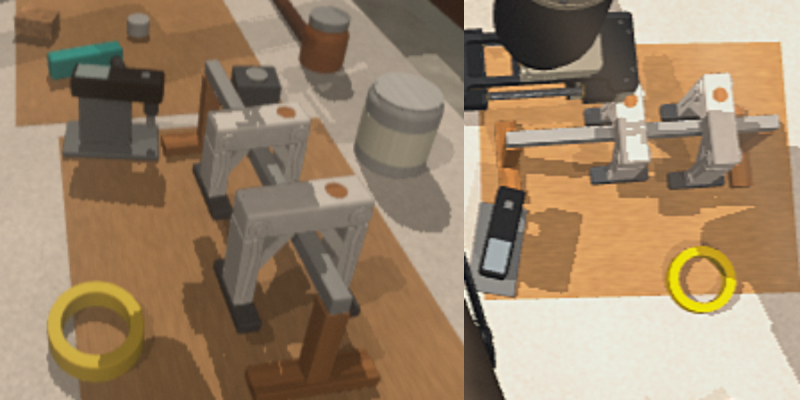

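Both brackets hang astride the bar, with discs at top px (378,107) and (333,110), matching where they should be. The gauge lies on its rest and the bystanders are where they were.

```bash
python3 -c "
from workcell import arm
print(arm.sign_off())"
```

```text
the job is handed in; nothing more can be done
None
```

The job is handed in at about 38 s of the 210 s allowed: gauge zeroed, brackets 1 and 3 (the only two present) tested, zero rechecked, gauge back on its rest, and both brackets hanging on the bar; no verdict was returned.

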